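# Set the bench blower to full speed and lock its trigger on

## Robot

A 7-joint arm with a two-finger parallel gripper is mounted at the origin on a cart in front of the work surface, level with it; the furniture and walls round the work are solid. World frame = base frame: x ahead of the robot, y to its left, z up, the work surface at z = 0. Lengths are in m, angles in rad, forces in N, time in s.
With the tool pointing down it reaches from about 0.4 to 0.925 m from the base axis. Payload 5.6 kg.
Tool frame: the origin (TCP) lies on the mounting face of the last link; the fingertips stand 173 mm ahead of it and the grasp point (between the pads) lies 155 mm ahead of it; y points along the fingers, z is the direction in which the jaws open and shut, and the axes are right-handed (so a half turn about y gives the same grasp; the last joint's range is limited). The gripper opens to 85 mm and grips with 20 to 120 N. Pads are 22 mm wide; open, the fingers measure 114 mm over their backs; the gripper's body (76 mm by 85 mm) begins 54 mm behind the grasp point. The pads swing forward as they close: fully open they stand 13 mm farther back than shut.
Start: joints at [1.096, 0.468, -0.012, 1.603, 0.006, 1.071, -0.056], TCP at [0.272, -0.59, 0.405] pointing down, gripper open.
Joint ranges: [-2.53, 2.53], [-0.31, 2.02], [-1.57, 1.55], [0.28, 2.44], [-1.29, 4.43], [0.15, 1.84], [-2.92, 2.92]. Speed limits (rad/s): [2.57, 2.57, 3.14, 3.14, 3.14, 3.14, 3.14].

## Interface

Orientations are given as a rotation vector (axis times angle).
In Python, from bench import ctrl, optics, workorder gives the robot as it stands.
- The arm moves only by the tool move_arm, never from a script. Its argument "motion" is a list of rows, each an object of numbers: "x", "y", "z": the shift along the tool's x, y, z scaled (see below); "yaw": the turn about the tool's y scaled (see below); "fingers": the closure, from 0 (fully open) to 1 (shut). In form: [{"x": .., "y": .., "z": .., "yaw": .., "fingers": ..}, ...]. A call has 1 to 8 rows; each row shifts and turns the pose as measured when the row begins, along the tool's axes as they then stand; what a row does not reach is not made up. The controller multiplies each number of a shift by 300 mm and each number of a turn by 360 degrees. A row lasts 1/10 s, in which the tool goes at most 50 mm and 8.59 degrees, less where a joint would pass 70% of its speed; a pose out of reach is approached as far as the arm can. A call with a number of a shift or a turn outside -1 to 1 is refused whole. A call with a gripper value outside its range is refused whole. The fingers move at their own pace and stop on an object; the grip force is fixed at half the most. Time passes only in rows, so rows that do not move let the fingers close. It gives the time, the measured TCP pose, the force and the opening at its end, in the units of the state.
- ctrl.get_state(): the state, without advancing time (a new reading comes with each control period).
- optics.read_camera(name): name is "side" or "top" or "wrist"; returns a dict with "image" (384x512x3 uint8, red, green, blue), "fx", "fy", "cx", "cy" (pixels), "origin" and "rotation" of the camera in the world; the wrist camera has in their place "T_tool_cam" (4x4, takes a point from camera to tool coordinates, whose origin is the TCP and whose axes are the tool frame's). Camera axes: x right, y down, z forward; pixel columns grow to the right and rows downward; lengths in m; the calibration is good to about 2 mm. A picture is of the moment at which its call begins: read the wrist's pose just before it. There is no depth.
- workorder.job_done(): hands the job in, once; it reports no verdict.
The state is a dict: "time_s": time; "qpos": joint angles; "joint_vel": joint speeds; "joint_efforts": joint torques, N m; "ee_pos": TCP position; "tcp_rot": TCP orientation; "ft_force": force on the tool from outside, world axes, zero at the start; "ft_torque": the same for the moment, N m; "width": finger opening in m.
Only numpy, scipy, OpenCV 4.12 (cv2) and the standard library are available. Lean on these libraries where they do the work, as an engineer would, in place of code of your own. Each camera call takes 0.05 s, during which the arm holds its last target.

## Task

Leave the cold-air blower running by itself to air-dry the model house: first reach through the round guard opening and turn the recessed speed knob fully clockwise (seen from above) to its stop. Then squeeze the blower's trigger all the way in, press the lock-on button fully in while the trigger is squeezed, ease the trigger out with the button still held until the lock catches it, and let go so that both stay in. Leave the model house, tape roll, paint pot and paper cup where they stand.

Things in the scene. Friction and masses are not known exactly. Their poses are not given: they have to be found in the camera images.
- stand: Fixed grey steel stand, L-shaped base plate 185 x 380 x 12 mm; origin on the work surface under the middle of the blower's barrel; x to the back (away from the robot at yaw 0), y towards the nozzle, z up. It carries the blower, a guarded control box to its right (124 x 124 mm, 75 mm high) and, on two rear posts, a shelf with a parts box over the blower.
- shelf_edge (a point): Middle of the lower front edge of the shelf (10 mm thick, 205 mm long along the stand's y), 290 mm above the work surface. It overhangs the grip: a gripper held vertically over the trigger would hit it, so come in along the grip, tilted about 30 degrees, from the robot's side. Axes as stand.
- grip_end (a point): Middle of the free end of the black grip. The blower is a short pistol held by its barrel, the grip sticking up, leaning 30 deg from vertical to the robot. Axes: z out along the grip, y along the barrel to the nozzle, x across. Grip 30 (x) by 34 mm (y), both centred here; barrel axis 88 mm below along z, barrel radius 27 mm. Straddle it in y: a finger on the trigger (+y), a finger on the back.
- squeeze_centre (a point): Point in the grip midway between its back and the fully squeezed trigger face, at the trigger's mid height; 2.5 mm in +y and 23 mm in -z from grip_end, axes as grip_end. The grip is fixed, so centre a gripper that closes evenly on the line through this point along z. Back of grip to trigger face: 54 mm at rest, 39 mm squeezed.
- trigger_face (a point): Middle of the outer face of the trigger, a ribbed block 22 mm (x) by 34 mm (z) on the +y side of the grip; moves with it, pressed in -y. Axes as grip_end. At rest 37 mm in +y and 23 mm in -z from grip_end. Below the trigger nothing stands higher than 27 mm above the barrel axis, so that finger has free room.
- button_top (a point): Middle of the top of the lock-on button, a ribbed block 26 (x) by 24 mm (y) on the shoulder at the foot of the grip's back (-y side), facing +z of the grip; moves with it. At rest 33 mm in -y and 36 mm in -z from grip_end, 10 mm proud. The tip of the finger behind the grip can push it down along the grip (-z) while both fingers keep the trigger squeezed.
- trigger (a joint): Trigger travel in m: 0 out, 0.015 fully squeezed. Spring return, 3 N at rest to 8 N fully in. Caught by the lock it stays at about 0.0085.
- lock_button (a joint): Button travel in m: 0 out, 0.009 fully in; spring 2.5 N to 5 N. It goes beyond 1 mm only while the trigger is squeezed past 0.012. If the trigger is then eased with the button held fully in, the trigger is caught at about 0.0085 and traps the button at about 0.007; a button let go first springs out and nothing is locked. Squeezing again frees it.
- guard_centre (a point): Centre of the round opening, 96 mm diameter, in the top face of the control box's guard plate (6 mm thick); 75 mm above the work surface, at x -40, y -195 mm in the stand; axes as stand. The knob stands below it on the same axis.
- knob_top (a point): Centre of the top of the speed knob, on its vertical axis, 10.5 mm below guard_centre; turns with the knob, x along the knob's bar towards the white pointer line. The black bar grip is 42 mm long, 12 mm thick and reaches 32 mm below this point, to a disc of 42 mm diameter and 10 mm height on the box floor.
- speed_knob (a joint): Knob angle in rad, growing clockwise seen from above; range 0 to 2.0, 2.0 is the full-speed stop (large white tick). At 0 the pointer is along the stand's +x; friction about 0.06 N m holds it where it is left.
- model_house: White model house, 122 x 246 x 127 mm, standing left of the nozzle; origin at the centre of its underside. Leave alone.
- tape_roll: Roll of masking tape, 104 mm diameter, 25 mm high, lying flat at the front; origin at its underside centre. Leave alone.
- paint_pot: Small paint pot, 39 mm diameter, 36 mm high, at the front; origin at its underside centre. Leave alone.
- paper_cup: White cup, 76 mm diameter, 91 mm high, standing at the right; origin at its underside centre. Leave alone.

How it is judged:
On the way, in this order (a step that is already met when the one before it is completed fails the run):
1. the speed knob is turned fully clockwise (value of joint speed_knob above 1.9 rad), for 0.2 s.
2. the lock-on button is pressed in while the trigger is squeezed in (value of joint lock_button above 0.0065 m and value of joint trigger above 0.011 m), for 0.1 s.
At the end, for the whole second after the job is handed in: The speed knob is within 0.1 rad of its full-speed stop, the trigger is held by the lock at 6.5 to 10.5 mm of its travel with nothing touching it, and the lock-on button is trapped in by more than 5 mm (value of joint speed_knob above 1.9 rad and value of joint trigger between 0.0065 and 0.0105 m and value of joint lock_button above 0.005 m).
It fails at once if the model house, tape roll, paint pot or paper cup is moved more than 30 mm (distance of any of model_house, tape_roll, paint_pot, paper_cup from where it was at the start of the episode above 0.03 m).
It also fails if it takes over 69 s, if anything falls off the work surface, if the arm or the gripper's body presses on something with over 40 N, if the wrist force passes 120 N, or if a joint passes its speed limit or range.

## Working session

There is one attempt and no reset: what is moved stays moved. The work goes in short steps, Python scripts to look and compute and a tool call to move; the robot and the scene stay as the last step left them, time stands still between calls to the robot, and variables do not carry over. Pictures are saved under pics/ and viewed, and the job is handed in when it is done.

Besides the shell and the picture viewer there is one more tool, called after "Request:" in YAML: its name, and indented under it one key for each argument. move_arm: Moves the arm, as the interface text tells. Its arguments: {"type":"object","properties":{"motion":{"type":"array"}},"required":["motion"]}

```bash
ls; mkdir -p pics
python3 - <<'E'
from bench import ctrl, optics
import cv2
s=ctrl.get_state(); print(s)
for n in ["side","top","wrist"]:
    c=optics.read_camera(n)
    cv2.imwrite(f"pics/{n}0.png",c["image"][:,:,::-1])
    print({k:v for k,v in c.items() if k!="image"})
E
```

```text
pics
{'time_s': 0.0, 'qpos': array([ 1.0959872 ,  0.46840182, -0.01158376,  1.60366945,  0.00601385,
        1.07141813, -0.05630107]), 'joint_vel': array([-0.00090735, -0.00279605, -0.00184703,  0.00108774,  0.00059498,
       -0.00061614,  0.00027796]), 'joint_efforts': array([-1.02893940e-03, -5.32386410e+01,  2.05322332e-02, -2.51304030e+01,
        1.12599213e-02,  7.86302233e-03, -8.02152584e-07]), 'ee_pos': array([ 0.27186836, -0.59011904,  0.40370308]), 'tcp_rot': array([-0.43537767,  1.9847465 , -1.98112953]), 'ft_force': array([ 0.34948294, -0.27754053, -0.33304321]), 'ft_torque': array([-0.04729645, -0.00097857,  0.02156836]), 'width': 0.0858650276606686}
{'fx': 468.64197513282136, 'fy': 468.64197513282136, 'cx': 251.38068966817588, 'cy': 188.1143348416426, 'origin': array([0.05527398, 0.99346846, 1.16429923]), 'rotation': array([-0.52966746,  2.67441261, -1.17851708])}
{'fx': 381.80948772690857, 'fy': 381.80948772690857, 'cx': 254.04326743295238, 'cy': 194.13880144816966, 'origin': array([0.26245722, 0.00834986, 1.67623045]), 'rotation': array([-2.12321367,  2.17766821, -0.15425621])}
{'fx': 295.6941999688628, 'fy': 295.6941999688628, 'cx': 255.172848524408, 'cy': 186.05752226597167, 'T_tool_cam': array([[-5.64090413e-05,  9.63303181e-01,  2.68415680e-01,
        -6.88769429e-02],
       [-6.97671435e-04, -2.68415653e-01,  9.63302938e-01,
         3.16377568e-02],
       [ 9.99999755e-01, -1.32926958e-04,  6.87210183e-04,
        -7.65362210e-04],
       [ 0.00000000e+00,  0.00000000e+00,  0.00000000e+00,
         1.00000000e+00]])}
```

View pics/side0.png

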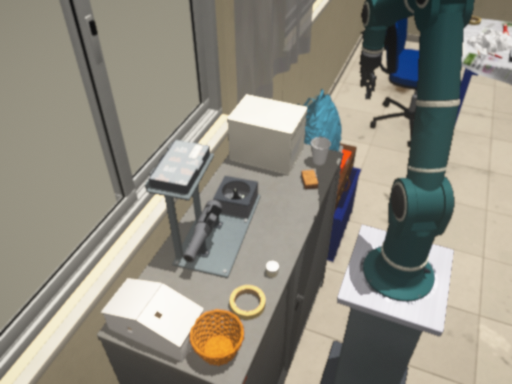

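View pics/top0.png

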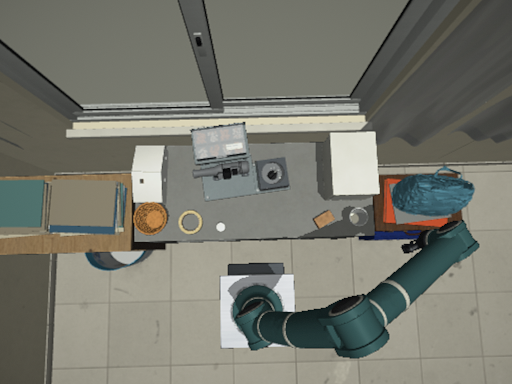

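View pics/wrist0.png

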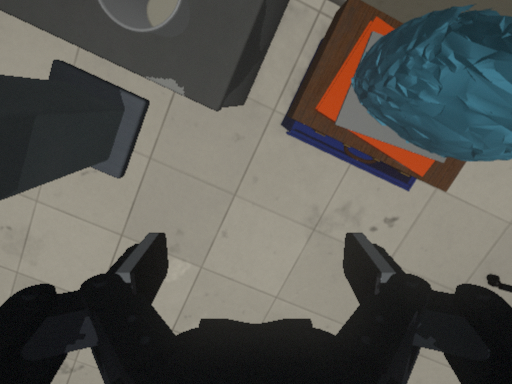

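```bash
cat > h.py <<'E'
import numpy as np, cv2
from scipy.spatial.transform import Rotation as Ro
from bench import ctrl, optics
def cam(n):
    s=ctrl.get_state(); c=optics.read_camera(n)
    if n=="wrist":
        T=np.eye(4);T[:3,:3]=Ro.from_rotvec(s["tcp_rot"]).as_matrix();T[:3,3]=s["ee_pos"]
        T=T@c["T_tool_cam"]
        c["R"]=T[:3,:3];c["o"]=T[:3,3]
    else:
        c["R"]=Ro.from_rotvec(c["rotation"]).as_matrix();c["o"]=np.array(c["origin"])
    return c
def ray(c,uv):
    d=c["R"]@np.array([(uv[0]-c["cx"])/c["fx"],(uv[1]-c["cy"])/c["fy"],1.]);return d/np.linalg.norm(d)
def plane(c,uv,z):
    d=ray(c,uv);return c["o"]+d*(z-c["o"][2])/d[2]
def proj(c,p):
    q=c["R"].T@(np.array(p)-c["o"]);return np.array([c["cx"]+c["fx"]*q[0]/q[2],c["cy"]+c["fy"]*q[1]/q[2]])
def tri(c1,u1,c2,u2):
    d1,d2=ray(c1,u1),ray(c2,u2)
    A=np.stack([d1,-d2],1);t=np.linalg.lstsq(A,c2["o"]-c1["o"],rcond=None)[0]
    a=c1["o"]+t[0]*d1;b=c2["o"]+t[1]*d2
    return (a+b)/2,np.linalg.norm(a-b)
def save(c,name,box=None,k=1):
    im=c["image"][:,:,::-1]
    if box: im=im[box[1]:box[3],box[0]:box[2]]
    cv2.imwrite("pics/"+name,cv2.resize(im,None,fx=k,fy=k,interpolation=cv2.INTER_CUBIC))
def tool():
    s=ctrl.get_state();return Ro.from_rotvec(s["tcp_rot"]).as_matrix(),s["ee_pos"],s
E
python3 - <<'E'
from h import *
R,p,s=tool();print(R.round(3))
c=cam("top");save(c,"top1.png",(180,110,310,210),6)
c=cam("side");save(c,"side1.png",(130,130,280,280),4)
print(c["R"],c["o"])
E
```

```text
[[-0.908 -0.001  0.418]
 [-0.418  0.001 -0.908]
 [ 0.    -1.    -0.001]]
[[-0.92220753 -0.25110566  0.29407349]
 [-0.38647283  0.62429635 -0.67889087]
 [-0.01311567 -0.73972969 -0.67277631]] [0.05527398 0.99346846 1.16429923]
```

View pics/top1.png

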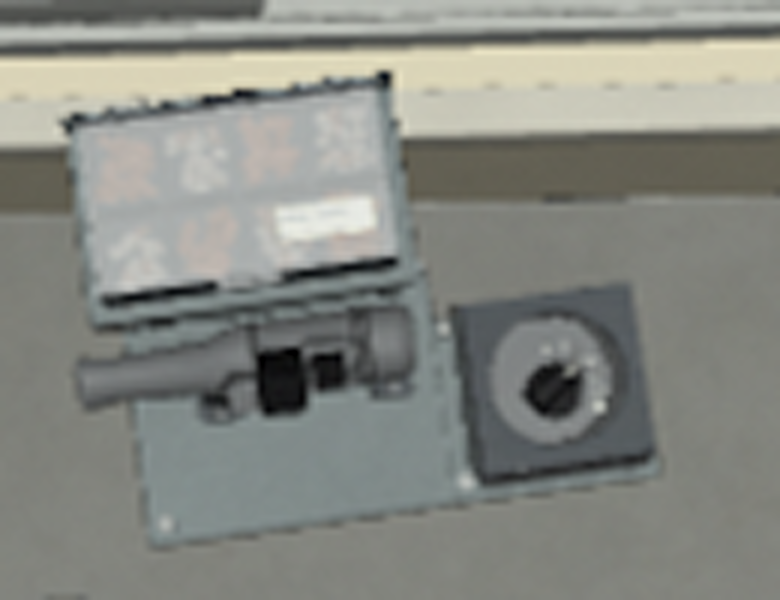

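View pics/side1.png

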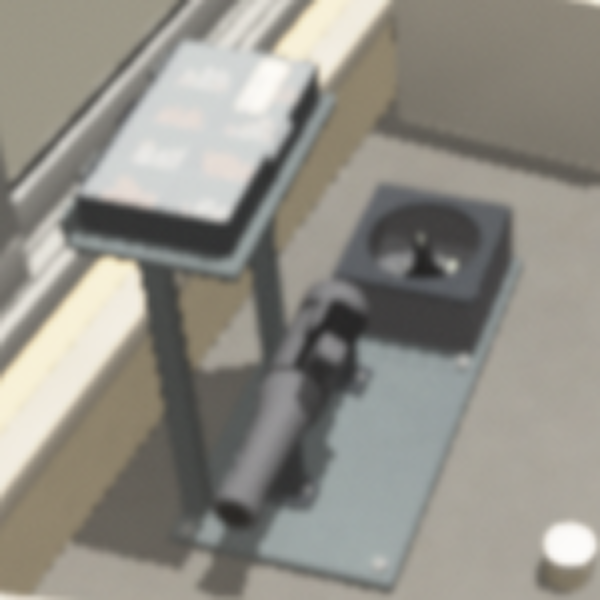

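Run:
```python
from h import *
c=cam("top")
f=lambda u,v:(180+u/6-.5+.08,110+v/6-.5+.08)
for n,uv,z in [("boxTL",(452,307),.075),("boxTR",(632,285),.075),("boxBR",(655,455),.075),("boxBL",(480,475),.075),("ringc",(553,380),.075),("plateFL",(152,545),.012),("plateFR",(655,475),.012),("shelfFL",(92,325),.29),("shelfFR",(425,272),.29),("grip",(282,380),.2),("btn",(328,370),.15),("barrel L",(80,385),.1),("barrel R",(410,345),.1)]:
    print(n,plane(c,f(*uv),z).round(3))
for n,uv in [("cup",(358,216)),("pot",(221,227)),("sponge",(323,217)),("tape",(190,222))]:
    print(n,plane(c,uv,.0).round(3),plane(c,uv,.09).round(3))
```

```text
boxTL [ 0.632 -0.008  0.075]
boxTR [ 0.645 -0.137  0.075]
boxBR [ 0.521 -0.149  0.075]
boxBL [ 0.51  -0.024  0.075]
ringc [ 0.577 -0.078  0.075]
plateFL [0.474 0.216 0.012]
plateFR [ 0.517 -0.154  0.012]
shelfFL [0.577 0.217 0.29 ]
shelfFR [0.605 0.011 0.29 ]
grip [0.557 0.106 0.2  ]
btn [0.573 0.078 0.15 ]
barrel L [0.577 0.254 0.1  ]
barrel R [0.6   0.023 0.1  ]
cup [ 0.389 -0.455  0.   ] [ 0.383 -0.43   0.09 ]
pot [0.356 0.148 0.   ] [0.351 0.14  0.09 ]
sponge [ 0.389 -0.301  0.   ] [ 0.382 -0.285  0.09 ]
tape [0.382 0.283 0.   ] [0.375 0.269 0.09 ]
```

Request:
move_arm:
  motion:
    - {"x": -0.107,"y": 0,"z": -0.127,"yaw": 0,"fingers": 0}
    - {"x": -0.107,"y": 0,"z": -0.127,"yaw": 0,"fingers": 0}
    - {"x": -0.107,"y": 0,"z": -0.127,"yaw": 0,"fingers": 0}
    - {"x": -0.107,"y": 0,"z": -0.127,"yaw": 0,"fingers": 0}
    - {"x": -0.107,"y": 0,"z": -0.127,"yaw": 0,"fingers": 0}
    - {"x": -0.107,"y": 0,"z": -0.127,"yaw": 0,"fingers": 0}
    - {"x": -0.107,"y": 0,"z": -0.127,"yaw": 0,"fingers": 0}
    - {"x": -0.107,"y": 0,"z": -0.127,"yaw": 0,"fingers": 0}

```text
time_s: 1.1
ee_pos: [0.3765, -0.2075, 0.4023]
tcp_rot: [-0.424, 1.987, -1.996]
ft_force: [1.3, -0.6, 0.3]
width: 0.0857
```

Request:
move_arm:
  motion:
    - {"x": -0.16,"y": 0,"z": -0.043,"yaw": 0,"fingers": 0}
    - {"x": -0.16,"y": 0,"z": -0.043,"yaw": 0,"fingers": 0}
    - {"x": -0.16,"y": 0,"z": -0.043,"yaw": 0,"fingers": 0}
    - {"x": -0.16,"y": 0,"z": -0.043,"yaw": 0,"fingers": 0}
    - {"x": 0,"y": 0,"z": 0,"yaw": 0,"fingers": 0.4}

```text
time_s: 1.6
ee_pos: [0.5326, -0.0721, 0.4036]
tcp_rot: [-0.425, 1.979, -1.99]
ft_force: [-0.4, 0.1, -1.1]
width: 0.0734
```

Run:
```python
from h import *
R,p,s=tool();print(R.round(3),p,s["qpos"].round(3),s["time_s"],s["width"])
c=cam("wrist");save(c,"w2.png",None,1.5)
```

```text
[[-0.911  0.005  0.413]
 [-0.413 -0.004 -0.911]
 [-0.003 -1.     0.006]] [ 0.53255862 -0.0720667   0.40359073] [ 0.36   0.307 -0.347  1.864  0.128  0.987 -1.187] 1.6 0.07336426427667755
```

View pics/w2.png

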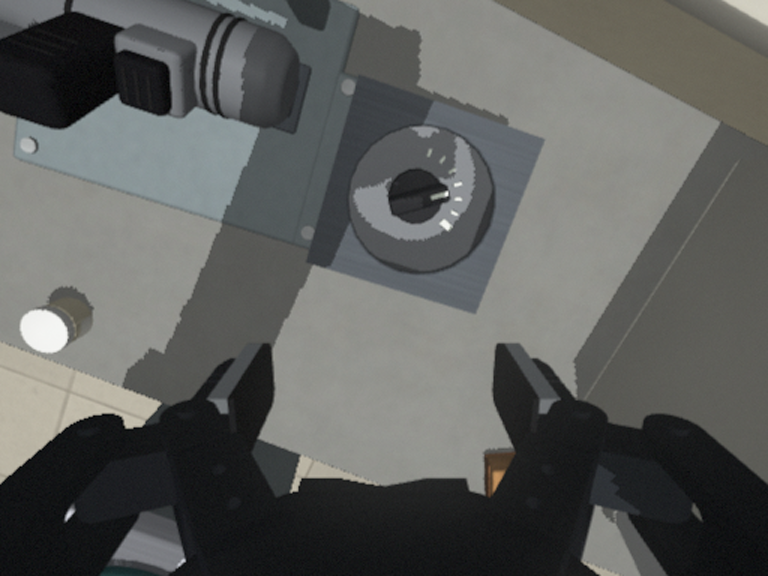

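Run:
```python
from h import *
c=cam("wrist");save(c,"w3.png",(220,70,340,190),6)
u=lambda a,b:((a+.5)/1.5-.5,(b+.5)/1.5-.5)
for a in [(421,198.5),(348,198),(494,198),(421,124),(421,273)]: print(plane(c,u(*a),.075).round(4))
print("plate corners")
for a in [(359,76),(544,140),(476,313),(307,262)]: print(plane(c,u(*a),.075).round(4))
a,b=plane(c,u(390,205),.0645),plane(c,u(449,193),.0645);print(a,b,np.degrees(np.arctan2(*(b-a)[1::-1])))
a,b=plane(c,u(432,199),.0645),plane(c,u(448,195),.0645);print(a,b,np.degrees(np.arctan2(*(b-a)[1::-1])))
t=plane(c,u(446,225),.02);print("tick",t)
```

```text
[ 0.5796 -0.0816  0.075 ]
[ 0.5602 -0.0375  0.075 ]
[ 0.5998 -0.1255  0.075 ]
[ 0.6217 -0.0615  0.075 ]
[ 0.5337 -0.1036  0.075 ]
plate corners
[ 0.6312 -0.0147  0.075 ]
[ 0.6453 -0.1375  0.075 ]
[ 0.5232 -0.152   0.075 ]
[ 0.5087 -0.0289  0.075 ]
[ 0.56643171 -0.06537306  0.0645    ] [ 0.59033678 -0.09872943  0.0645    ] -54.372466685111306
[ 0.58193447 -0.0899132   0.0645    ] [ 0.58885154 -0.09870763  0.0645    ] -51.813919082469326
tick [ 0.5664423  -0.11548172  0.02      ]
```

View pics/w3.png

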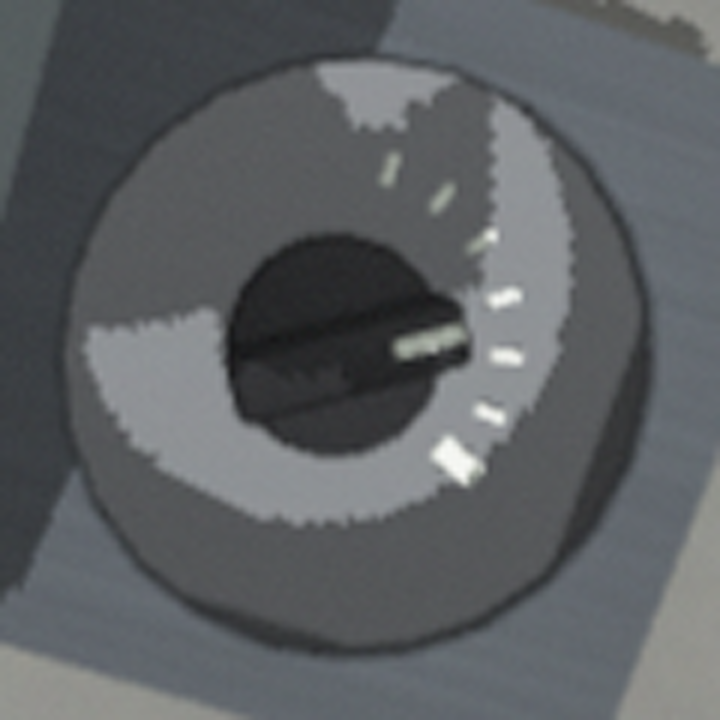

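Request:
move_arm:
  motion:
    - {"x": -0.124,"y": 0,"z": 0.094,"yaw": 0,"fingers": 0.55}
    - {"x": 0,"y": 0,"z": 0,"yaw": -0.02375,"fingers": 0.55}
    - {"x": 0,"y": 0,"z": 0,"yaw": -0.02375,"fingers": 0.55}
    - {"x": 0,"y": 0,"z": 0,"yaw": -0.02375,"fingers": 0.55}
    - {"x": 0,"y": 0,"z": 0,"yaw": -0.02375,"fingers": 0.55}
    - {"x": 0,"y": 0,"z": 0,"yaw": -0.02375,"fingers": 0.55}
    - {"x": 0,"y": 0,"z": 0,"yaw": -0.02375,"fingers": 0.55}
    - {"x": 0,"y": 0,"z": 0,"yaw": -0.02375,"fingers": 0.55}

```text
time_s: 2.5
ee_pos: [0.5671, -0.1003, 0.3997]
tcp_rot: [-1.182, 1.283, -1.288]
ft_force: [-0.7, -0.7, 0.2]
width: 0.0385
```

Request:
move_arm:
  motion:
    - {"x": 0,"y": 0.1,"z": 0,"yaw": -0.02375,"fingers": 0.55}
    - {"x": 0,"y": 0.1,"z": 0,"yaw": -0.02375,"fingers": 0.55}
    - {"x": 0,"y": 0,"z": 0,"yaw": -0.02375,"fingers": 0.55}
    - {"x": 0,"y": 0,"z": 0,"yaw": -0.02375,"fingers": 0.55}
    - {"x": 0,"y": 0,"z": 0,"yaw": -0.02375,"fingers": 0.55}
    - {"x": 0,"y": 0,"z": 0,"yaw": 0,"fingers": 0.55}

```text
time_s: 3.1
ee_pos: [0.5593, -0.1128, 0.3376]
tcp_rot: [-1.478, 0.726, -0.717]
ft_force: [-0.2, 0.5, -0.0]
width: 0.0382
```

Run:
```python
from h import *
R,p,s=tool();print(R.round(3),p,s["qpos"].round(3),s["time_s"],s["width"])
print("jaw ang",np.degrees(np.arctan2(R[1,2],R[0,2])),"grasp",p+R[:,1]*.155)
d=R.T@(np.array([.5783,-.0823,.058])-(p+R[:,1]*.155));print("tool delta",d, d/.3)
c=cam("wrist");save(c,"w4.png",None,1.5)
```

```text
[[ 0.605 -0.018  0.796]
 [-0.796 -0.024  0.604]
 [ 0.008 -1.    -0.029]] [ 0.55932514 -0.11279815  0.33757498] [ 0.641  0.516 -0.66   1.822  0.409  0.958  0.446] 3.1 0.038184529445843704
jaw ang 37.20642261861438 grasp [ 0.55652238 -0.11645368  0.18264344]
tool delta [-0.01500246  0.12338912  0.04155452] [-0.05000821  0.41129705  0.13851508]
```

View pics/w4.png

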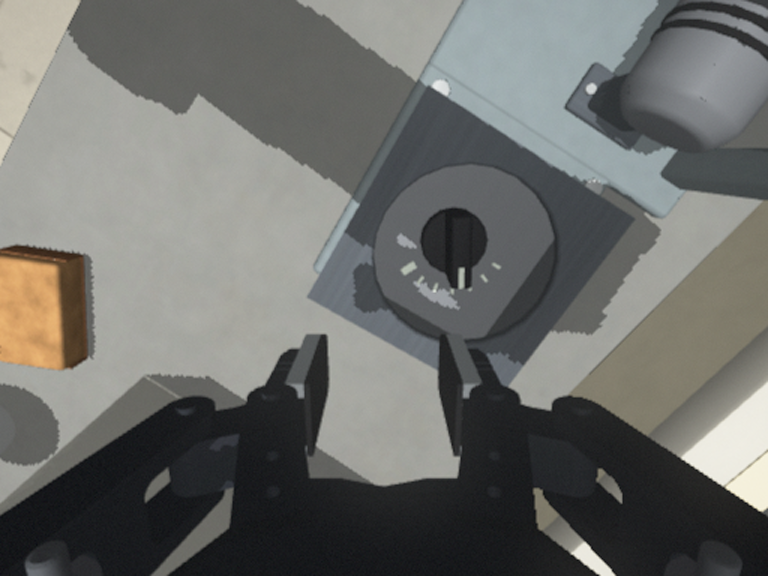

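Run:
```python
from h import *
c=cam("wrist")
u=lambda a,b:((a+.5)/1.5-.5,(b+.5)/1.5-.5)
for a in [(465,252),(374,252),(556,252),(465,164),(465,340)]: print(plane(c,u(*a),.075).round(4))
for a in [(447,290),(472,290),(445,222),(470,222)]:print(plane(c,u(*a),.0645).round(4))
for a in [(437,83),(631,214),(504,383),(308,295)]: print("corner",plane(c,u(*a),.075).round(4))
```

```text
[ 0.5783 -0.0771  0.075 ]
[ 0.54   -0.1063  0.075 ]
[ 0.6161 -0.0482  0.075 ]
[ 0.5493 -0.0425  0.075 ]
[ 0.6106 -0.1158  0.075 ]
[ 0.5871 -0.101   0.0645]
[ 0.5983 -0.0924  0.0645]
[ 0.5617 -0.0717  0.0645]
[ 0.5725 -0.0635  0.0645]
corner [ 0.5146 -0.0217  0.075 ]
corner [ 0.6326 -0.0106  0.075 ]
corner [ 0.6455 -0.1227  0.075 ]
corner [ 0.5256 -0.1477  0.075 ]
```

Request:
move_arm:
  motion:
    - {"x": -0.05,"y": 0,"z": 0.132,"yaw": 0,"fingers": 0.55}
    - {"x": 0,"y": 0.12,"z": 0,"yaw": 0,"fingers": 0.55}
    - {"x": 0,"y": 0,"z": 0,"yaw": 0,"fingers": 0.55}

```text
time_s: 3.5
ee_pos: [0.5815, -0.0803, 0.3011]
tcp_rot: [-1.476, 0.738, -0.736]
ft_force: [-0.4, -0.6, -0.8]
width: 0.0387
```

```bash
cat > st.py <<'E'
from h import *
import sys
R,p,s=tool();print(R.round(3),p.round(4),s["qpos"].round(3),s["time_s"],s["width"].round(4),s["ft_force"].round(1))
print("jaw ang",np.degrees(np.arctan2(R[1,2],R[0,2])),"grasp",(p+R[:,1]*.155).round(4))
if len(sys.argv)>4:
    t=np.array([float(a) for a in sys.argv[2:5]]);d=R.T@(t-(p+R[:,1]*.155));print("tool delta",d.round(4), "units",(d/.3).round(4))
if len(sys.argv)>1 and sys.argv[1]!="-":
    c=cam("wrist");save(c,sys.argv[1],None,1.5)
E
python3 st.py w5.png .579 -.081 .058
```

```text
Traceback (most recent call last):
  File "st.py", line 3, in <module>
    R,p,s=tool();print(R.round(3),p.round(4),s["qpos"].round(3),s["time_s"],s["width"].round(4),s["ft_force"].round(1))
                                                                            ^^^^^^^^^^^^^^^^
AttributeError: 'float' object has no attribute 'round'
```

```bash
sed -i 's/s\["width"\].round(4)/round(float(s["width"]),4)/' st.py
python3 st.py w5.png .579 -.081 .058
```

```text
[[ 0.589 -0.016  0.808]
 [-0.808 -0.028  0.589]
 [ 0.013 -0.999 -0.029]] [ 0.5815 -0.0803  0.3011] [ 0.542  0.585 -0.624  1.807  0.457  0.911  0.334] 3.5 0.0387 [-0.4 -0.6 -0.8]
jaw ang 36.101455144807964 grasp [ 0.5791 -0.0845  0.1461]
tool delta [-0.004   0.088   0.0046] units [-0.0135  0.2933  0.0153]
```

View pics/w5.png

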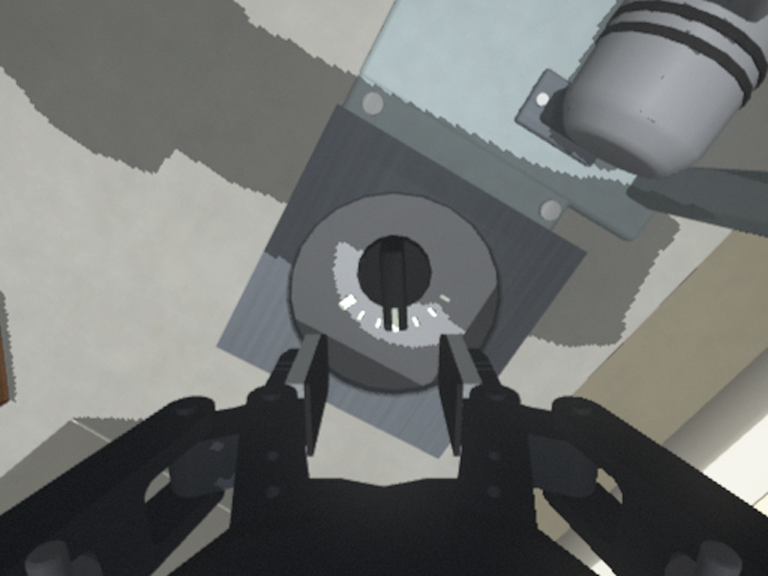

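Request:
move_arm:
  motion:
    - {"x": -0.01,"y": 0.1,"z": 0.012,"yaw": 0,"fingers": 0.55}
    - {"x": -0.004,"y": 0.1,"z": 0.004,"yaw": 0,"fingers": 0.55}
    - {"x": 0,"y": 0.06,"z": 0,"yaw": 0,"fingers": 0.55}
    - {"x": 0,"y": 0,"z": 0,"yaw": 0,"fingers": 0.55}

```text
time_s: 3.95
ee_pos: [0.587, -0.0759, 0.232]
tcp_rot: [-1.467, 0.729, -0.754]
ft_force: [-0.2, 1.0, 0.2]
width: 0.0383
```

```bash
python3 st.py w6.png .579 -.081 .058
```

```text
[[ 0.584  0.002  0.812]
 [-0.811 -0.03   0.584]
 [ 0.025 -1.    -0.016]] [ 0.587  -0.0759  0.232 ] [ 0.485  0.679 -0.561  1.834  0.54   0.782  0.253] 3.95 0.0383 [-0.2  1.   0.2]
jaw ang 35.722362309463534 grasp [ 0.5873 -0.0805  0.0771]
tool delta [-0.0049  0.0191 -0.0067] units [-0.0164  0.0637 -0.0224]
```

View pics/w6.png

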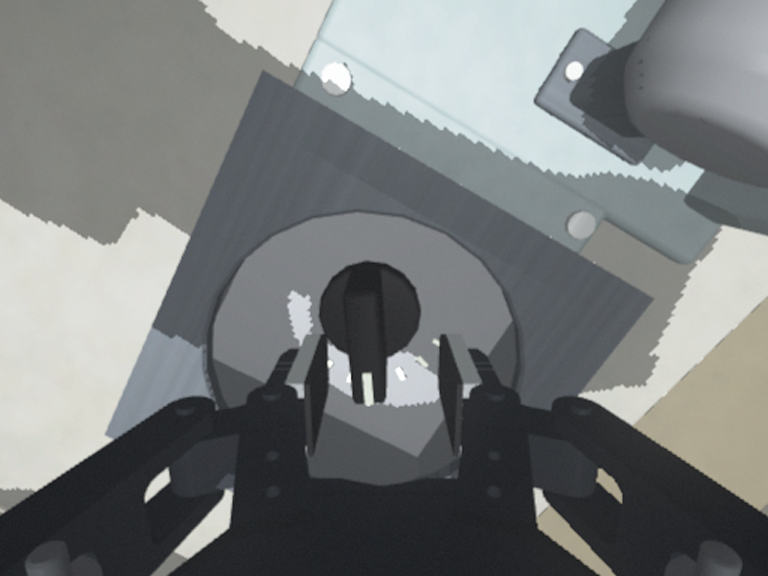

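Request:
move_arm:
  motion:
    - {"x": -0.016,"y": 0,"z": -0.022,"yaw": 0,"fingers": 0.55}
    - {"x": 0,"y": 0.06,"z": 0,"yaw": 0,"fingers": 0.55}
    - {"x": 0,"y": 0,"z": 0,"yaw": 0,"fingers": 0.55}

```text
time_s: 4.3
ee_pos: [0.5803, -0.077, 0.2193]
tcp_rot: [-1.464, 0.723, -0.763]
ft_force: [-1.2, 0.4, -1.6]
width: 0.0384
```

```bash
python3 st.py w7.png .579 -.081 .058
```

```text
[[ 0.582  0.011  0.813]
 [-0.813 -0.032  0.582]
 [ 0.032 -0.999 -0.009]] [ 0.5803 -0.077   0.2193] [ 0.48   0.686 -0.547  1.857  0.559  0.742  0.234] 4.3 0.0384 [-1.2  0.4 -1.6]
jaw ang 35.585971220201436 grasp [ 0.5821 -0.0819  0.0644]
tool delta [-0.0027  0.0063 -0.0019] units [-0.0091  0.021  -0.0065]
```

View pics/w7.png

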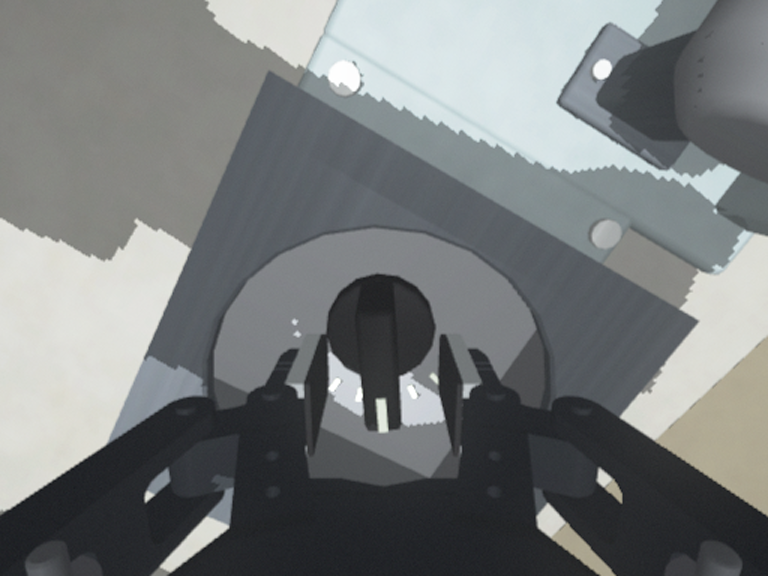

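Request:
move_arm:
  motion:
    - {"x": -0.006,"y": 0.03,"z": -0.006,"yaw": 0,"fingers": 0.55}
    - {"x": 0,"y": 0,"z": 0,"yaw": 0,"fingers": 1}
    - {"x": 0,"y": 0,"z": 0,"yaw": 0,"fingers": 1}
    - {"x": 0,"y": 0,"z": 0,"yaw": 0,"fingers": 1}
    - {"x": 0,"y": 0,"z": 0,"yaw": 0,"fingers": 1}

```text
time_s: 4.85
ee_pos: [0.5786, -0.0768, 0.212]
tcp_rot: [-1.464, 0.721, -0.765]
ft_force: [-0.3, -0.8, -0.4]
width: 0.0111
```

```bash
python3 st.py w8.png .579 -.081 .058
```

```text
[[ 0.582  0.014  0.813]
 [-0.813 -0.033  0.582]
 [ 0.035 -0.999 -0.008]] [ 0.5786 -0.0768  0.212 ] [ 0.474  0.694 -0.539  1.864  0.57   0.726  0.223] 4.85 0.0111 [-0.3 -0.8 -0.4]
jaw ang 35.58452298896582 grasp [ 0.5807 -0.0819  0.0571]
tool delta [-0.0017 -0.001  -0.0008] units [-0.0057 -0.0033 -0.0028]
```

View pics/w8.png

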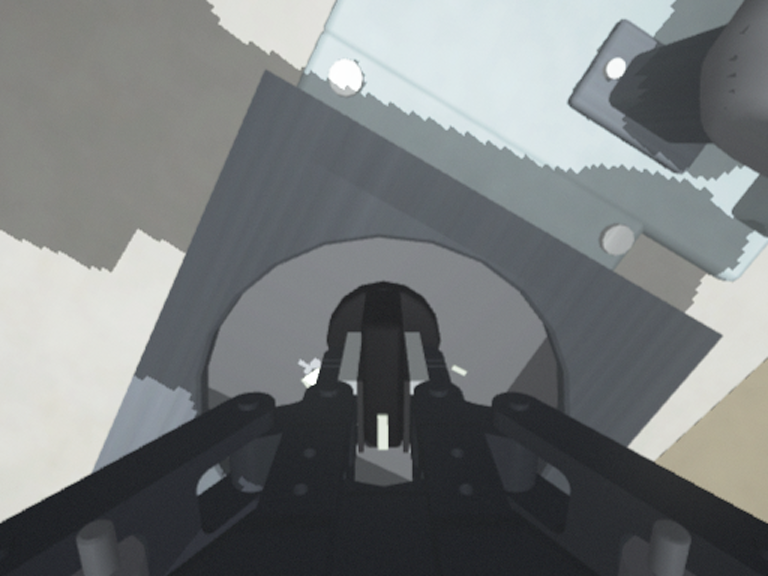

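Request:
move_arm:
  motion:
    - {"x": 0,"y": 0,"z": 0,"yaw": 0.012,"fingers": 1}
    - {"x": 0,"y": 0,"z": 0,"yaw": 0.012,"fingers": 1}
    - {"x": 0,"y": 0,"z": 0,"yaw": 0.012,"fingers": 1}

```text
time_s: 5.2
ee_pos: [0.5783, -0.0771, 0.2119]
tcp_rot: [-1.389, 0.898, -0.945]
ft_force: [-1.4, 0.0, 0.5]
width: 0.0112
```

```bash
python3 st.py - .58 -.0815 .057
```

```text
[[ 0.378  0.012  0.926]
 [-0.925 -0.033  0.378]
 [ 0.035 -0.999 -0.001]] [ 0.5783 -0.0771  0.2119] [ 0.436  0.679 -0.485  1.867  0.519  0.709  0.029] 5.2 0.0112 [-1.4  0.   0.5]
jaw ang 22.196477680681145 grasp [ 0.5802 -0.0822  0.057 ]
tool delta [-0.0007  0.      0.0001] units [-0.0024  0.      0.0004]
```

Request:
move_arm:
  motion:
    - {"x": 0,"y": 0,"z": 0,"yaw": 0.013,"fingers": 1}
    - {"x": 0,"y": 0,"z": 0,"yaw": 0.013,"fingers": 1}
    - {"x": 0,"y": 0,"z": 0,"yaw": 0.013,"fingers": 1}
    - {"x": 0,"y": 0,"z": 0,"yaw": 0.013,"fingers": 1}
    - {"x": 0,"y": 0,"z": 0,"yaw": 0.013,"fingers": 1}
    - {"x": 0,"y": 0,"z": 0,"yaw": 0.013,"fingers": 1}

```text
time_s: 5.8
ee_pos: [0.5776, -0.0771, 0.212]
tcp_rot: [-1.166, 1.275, -1.328]
ft_force: [-0.4, -0.4, 0.9]
width: 0.0113
```

```bash
python3 st.py - .58 -.0815 .057; python3 -c "
from bench import ctrl
print(ctrl.get_state()['ft_torque'])"
```

```text
[[-0.122  0.008  0.993]
 [-0.992 -0.034 -0.121]
 [ 0.033 -0.999  0.012]] [ 0.5776 -0.0771  0.212 ] [ 0.345  0.651 -0.363  1.873  0.405  0.68  -0.39 ] 5.8 0.0113 [-0.4 -0.4  0.9]
jaw ang -6.970084604957405 grasp [ 0.5789 -0.0823  0.0571]
tool delta [-0.001  0.     0.001] units [-0.0033  0.0001  0.0033]
[0.04333894 0.42710285 0.12597322]
```

Request:
move_arm:
  motion:
    - {"x": 0,"y": 0,"z": 0,"yaw": 0.013,"fingers": 1}
    - {"x": 0,"y": 0,"z": 0,"yaw": 0.013,"fingers": 1}
    - {"x": 0,"y": 0,"z": 0,"yaw": 0.01,"fingers": 1}

```text
time_s: 6.1
ee_pos: [0.5774, -0.0768, 0.212]
tcp_rot: [-1.034, 1.441, -1.498]
ft_force: [0.6, -0.3, -0.6]
width: 0.0111
```

```bash
python3 st.py w9.png .58 -.0815 .057; python3 -c "
from bench import ctrl
print(ctrl.get_state()['ft_torque'])"
```

```text
[[-0.349  0.006  0.937]
 [-0.937 -0.035 -0.348]
 [ 0.03  -0.999  0.018]] [ 0.5774 -0.0768  0.212 ] [ 0.301  0.641 -0.306  1.876  0.352  0.669 -0.581] 6.1 0.0111 [ 0.6 -0.3 -0.6]
jaw ang -20.383918995645463 grasp [ 0.5784 -0.0822  0.0571]
tool delta [-0.0012  0.      0.0012] units [-0.0039  0.0002  0.0041]
[0.03959213 0.44707661 0.72587429]
```

View pics/w9.png

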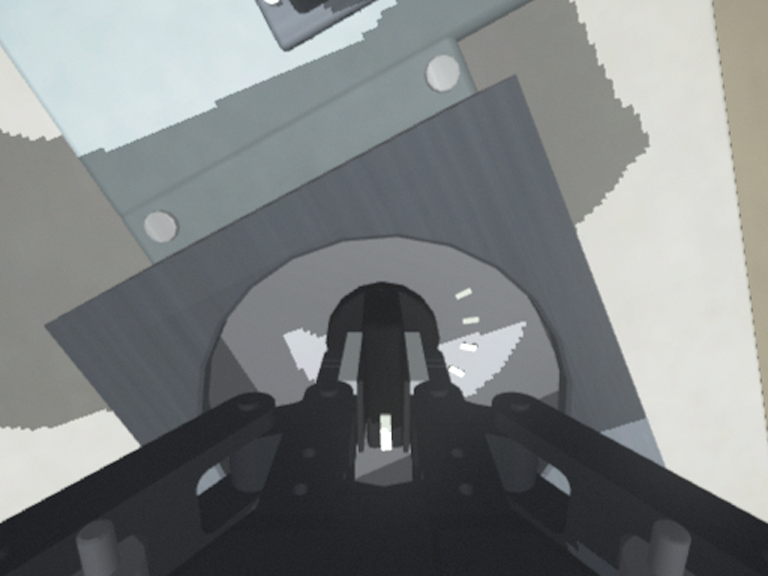

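Request:
move_arm:
  motion:
    - {"x": 0,"y": 0,"z": 0,"yaw": 0.008,"fingers": 1}
    - {"x": 0,"y": 0,"z": 0,"yaw": 0,"fingers": 1}
    - {"x": 0,"y": 0,"z": 0,"yaw": 0,"fingers": 1}
    - {"x": 0,"y": 0,"z": 0,"yaw": 0,"fingers": 1}

```text
time_s: 6.55
ee_pos: [0.5775, -0.0761, 0.212]
tcp_rot: [-1.016, 1.462, -1.526]
ft_force: [0.7, -1.1, 0.8]
width: 0.0105
```

```bash
python3 st.py - .58 -.0815 .057; python3 -c "
from bench import ctrl
print(ctrl.get_state()['ft_torque'])"
```

```text
[[-0.38   0.006  0.925]
 [-0.924 -0.038 -0.379]
 [ 0.033 -0.999  0.02 ]] [ 0.5775 -0.0761  0.212 ] [ 0.291  0.639 -0.295  1.877  0.347  0.668 -0.613] 6.55 0.0105 [ 0.7 -1.1  0.8]
jaw ang -22.301754290332855 grasp [ 0.5784 -0.0821  0.0571]
tool delta [-0.0012  0.0001  0.0012] units [-0.0039  0.0003  0.0041]
[-0.08209763  0.38278472  1.23609664]
```

Request:
move_arm:
  motion:
    - {"x": 0,"y": 0,"z": 0,"yaw": 0,"fingers": 0.6}
    - {"x": 0,"y": 0,"z": 0,"yaw": 0,"fingers": 0.6}
    - {"x": 0,"y": -0.1,"z": 0,"yaw": 0,"fingers": 0.6}
    - {"x": 0,"y": -0.1,"z": 0,"yaw": 0,"fingers": 0.6}
    - {"x": 0,"y": -0.12,"z": 0,"yaw": 0,"fingers": 0.6}
    - {"x": 0.02,"y": -0.15,"z": 0,"yaw": 0,"fingers": 0.6}
    - {"x": 0.02,"y": -0.15,"z": 0,"yaw": 0,"fingers": 0.6}

```text
time_s: 7.25
ee_pos: [0.5703, -0.0804, 0.3968]
tcp_rot: [-1.014, 1.488, -1.522]
ft_force: [0.6, 0.2, 0.5]
width: 0.0341
```

```bash
python3 st.py w10.png .58 -.0815 .057
```

```text
[[-0.393 -0.008  0.92 ]
 [-0.919 -0.028 -0.393]
 [ 0.029 -1.     0.004]] [ 0.5703 -0.0804  0.3968] [ 0.38   0.388 -0.386  1.775  0.201  1.021 -0.49 ] 7.25 0.0341 [0.6 0.2 0.5]
jaw ang -23.12606526322409 grasp [ 0.569  -0.0847  0.2419]
tool delta [-0.0126  0.1846  0.0081] units [-0.042   0.6154  0.0272]
```

View pics/w10.png

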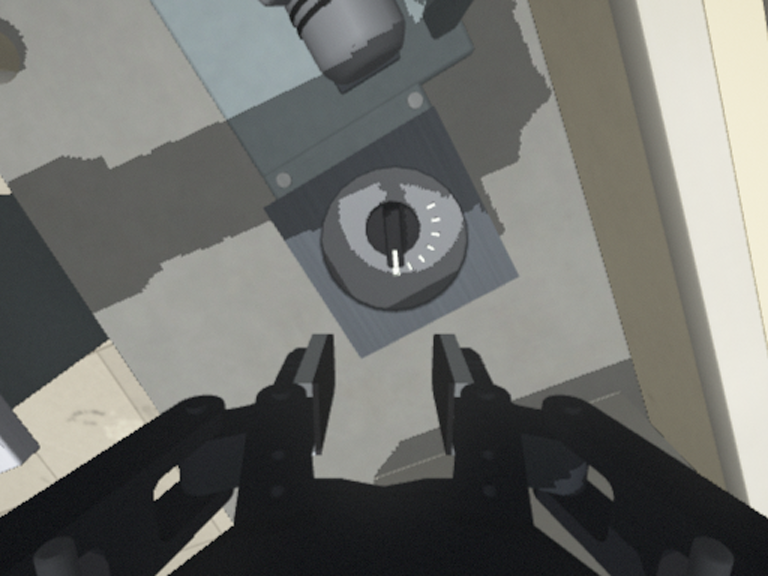

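```bash
cat > fk.py <<'E'
import numpy as np
from scipy.spatial.transform import Rotation as Ro
from scipy.optimize import least_squares
import itertools
def fk(q,prm,s):
    h,L1,L2,L3,e1,e2=prm
    z=lambda a:Ro.from_euler('z',a).as_matrix(); y=lambda a:Ro.from_euler('y',a).as_matrix()
    R=np.eye(3);p=np.array([0,0,h])
    R=R@z(s[0]*q[0])@y(q[1]); p=p+R@[e1,0,L1]
    R=R@z(s[1]*q[2])@y(q[3]); p=p+R@[e2,0,L2]
    R=R@z(s[2]*q[4])@y(q[5]); p=p+R@[0,0,L3]
    return p,R@z(s[3]*q[6])
D=[([1.0959872,.46840182,-.01158376,1.60366945,.00601385,1.07141813,-.0563],[.27187,-.59012,.4037]),
([.36,.307,-.347,1.864,.128,.987,-1.187],[.53256,-.07207,.40359]),
([.641,.516,-.66,1.822,.409,.958,.446],[.55932,-.1128,.33757]),
([.542,.585,-.624,1.807,.457,.911,.334],[.5815,-.0803,.3011]),
([.485,.679,-.561,1.834,.54,.782,.253],[.587,-.0759,.232]),
([.48,.686,-.547,1.857,.559,.742,.234],[.5803,-.077,.2193]),
([.474,.694,-.539,1.864,.57,.726,.223],[.5786,-.0768,.212]),
([.345,.651,-.363,1.873,.405,.68,-.39],[.5776,-.0771,.212]),
([.301,.641,-.306,1.876,.352,.669,-.581],[.5774,-.0768,.212]),
([.38,.388,-.386,1.775,.201,1.021,-.49],[.5703,-.0804,.3968])]
if __name__=="__main__":
    best=[]
    for s in itertools.product([1,-1],repeat=3):
        s=s+(1,)
        r=least_squares(lambda v:np.concatenate([fk(q,v,s)[0]-p for q,p in D]),[.3,.4,.4,.2,0,0])
        best.append((np.sqrt((r.fun**2).mean()),s,r.x.round(4)))
    for b in sorted(best,key=lambda b:b[0])[:3]:print(b)
E
python3 fk.py
```

```text
(np.float64(0.007724968040344634), (-1, -1, -1, 1), array([0.6915, 0.5204, 0.4329, 0.4983, 0.0549, 0.0356]))
(np.float64(0.008352876277374778), (-1, -1, 1, 1), array([ 0.1637,  0.5247,  0.4186, -0.0141,  0.058 ,  0.0266]))
(np.float64(0.04023030611962043), (-1, 1, 1, 1), array([ 2.8044,  0.5082, -0.1306,  2.3641,  0.7325,  0.393 ]))
```

Request:
move_arm:
  motion:
    - {"x": -0.0975,"y": -0.042,"z": -0.1325,"yaw": 0,"fingers": 0.3}
    - {"x": -0.0975,"y": -0.042,"z": -0.1325,"yaw": 0,"fingers": 0.3}
    - {"x": -0.0975,"y": -0.042,"z": -0.1325,"yaw": 0,"fingers": 0.3}
    - {"x": -0.0975,"y": -0.042,"z": -0.1325,"yaw": 0,"fingers": 0.3}
    - {"x": 0,"y": 0,"z": 0,"yaw": -0.0238,"fingers": 0}
    - {"x": 0,"y": 0,"z": 0,"yaw": -0.0238,"fingers": 0}
    - {"x": 0,"y": 0,"z": 0,"yaw": -0.0238,"fingers": 0}
    - {"x": 0,"y": 0,"z": 0,"yaw": -0.0238,"fingers": 0}

```text
time_s: 8.1
ee_pos: [0.4716, 0.0931, 0.454]
tcp_rot: [-1.294, 1.054, -1.105]
ft_force: [0.8, -0.3, -0.9]
width: 0.0854
```

Request:
move_arm:
  motion:
    - {"x": 0,"y": 0,"z": 0,"yaw": -0.0238,"fingers": 0}
    - {"x": 0,"y": 0,"z": 0,"yaw": -0.0238,"fingers": 0}
    - {"x": 0,"y": 0,"z": 0,"yaw": -0.0238,"fingers": 0}
    - {"x": 0,"y": 0,"z": 0,"yaw": -0.0238,"fingers": 0}
    - {"x": 0,"y": 0,"z": 0,"yaw": -0.0238,"fingers": 0}
    - {"x": 0,"y": 0,"z": 0,"yaw": -0.0238,"fingers": 0}
    - {"x": 0,"y": 0,"z": 0,"yaw": -0.0238,"fingers": 0}
    - {"x": 0,"y": 0,"z": 0,"yaw": -0.0238,"fingers": 0}

```text
time_s: 8.9
ee_pos: [0.4706, 0.0944, 0.4536]
tcp_rot: [-1.579, 0.136, -0.171]
ft_force: [-0.2, 0.3, -0.5]
width: 0.0858
```

```bash
python3 st.py w11.png .53 .1 .3
```

```text
[[ 0.981  0.021  0.194]
 [-0.194 -0.016  0.981]
 [ 0.023 -1.    -0.012]] [0.4706 0.0944 0.4536] [ 0.382  0.197 -0.73   1.918  0.175  1.068  0.954] 8.9 0.0858 [-0.2  0.3 -0.5]
jaw ang 78.81812472810189 grasp [0.4738 0.0919 0.2987]
tool delta [ 0.0535 -0.0003  0.0188] units [ 0.1785 -0.001   0.0627]
```

View pics/w11.png

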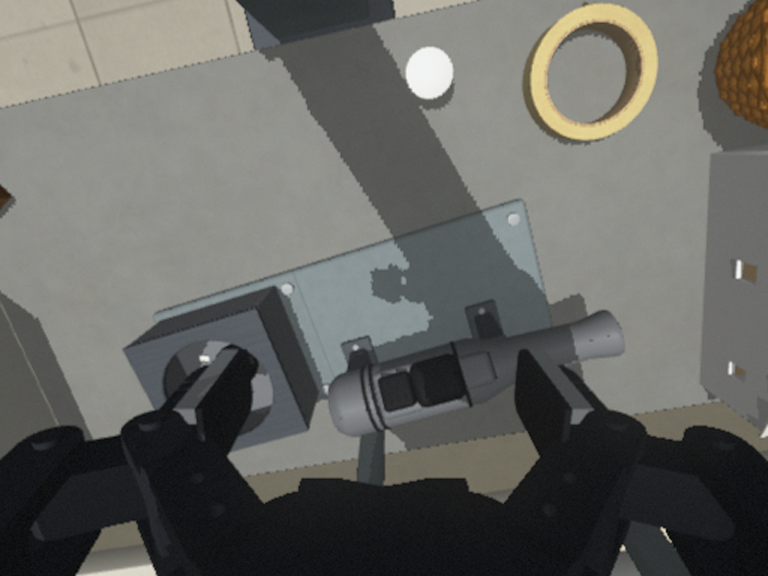

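Request:
move_arm:
  motion:
    - {"x": 0,"y": 0,"z": 0,"yaw": -0.0238,"fingers": 0}
    - {"x": 0,"y": -0.1,"z": 0,"yaw": -0.0238,"fingers": 0}
    - {"x": -0.1,"y": -0.12,"z": 0,"yaw": 0,"fingers": 0}
    - {"x": -0.1,"y": -0.12,"z": 0,"yaw": 0,"fingers": 0}
    - {"x": 0,"y": 0,"z": 0,"yaw": 0,"fingers": 0}

```text
time_s: 9.45
ee_pos: [0.4076, 0.0898, 0.5564]
tcp_rot: [-1.58, -0.086, 0.06]
ft_force: [0.4, -1.3, 0.3]
width: 0.0855
```

```bash
python3 st.py w12.png .53 .1 .3
```

```text
[[ 0.996  0.017 -0.092]
 [ 0.093 -0.01   0.996]
 [ 0.016 -1.    -0.011]] [0.4076 0.0898 0.5564] [ 0.532 -0.05  -0.781  1.885 -0.023  1.278  1.421] 9.45 0.0855 [ 0.4 -1.3  0.3]
jaw ang 95.30310967809469 grasp [0.4102 0.0883 0.4015]
tool delta [0.1187 0.1033 0.0018] units [0.3958 0.3444 0.0059]
```

View pics/w12.png

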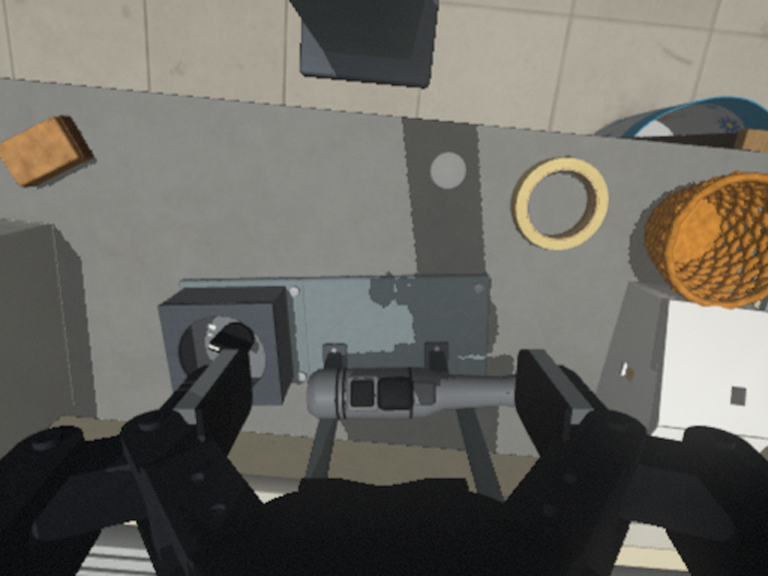

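Request:
move_arm:
  motion:
    - {"x": 0.08,"y": -0.125,"z": 0,"yaw": 0,"fingers": 0}
    - {"x": 0.08,"y": -0.125,"z": 0,"yaw": 0,"fingers": 0}
    - {"x": 0.08,"y": -0.125,"z": 0,"yaw": 0,"fingers": 0}
    - {"x": 0.08,"y": -0.125,"z": 0,"yaw": 0,"fingers": 0}
    - {"x": 0.08,"y": -0.125,"z": 0,"yaw": 0,"fingers": 0}
    - {"x": 0.08,"y": -0.125,"z": 0,"yaw": 0,"fingers": 0}
    - {"x": 0.08,"y": -0.125,"z": 0,"yaw": 0,"fingers": 0}
    - {"x": 0.08,"y": -0.125,"z": 0,"yaw": 0,"fingers": 0}

```text
time_s: 10.3
ee_pos: [0.579, 0.1041, 0.7636]
tcp_rot: [-1.587, -0.021, 0.089]
ft_force: [0.2, -0.7, -0.8]
width: 0.0856
```

```bash
python3 st.py - .53 .1 .3
```

```text
[[ 0.997 -0.042 -0.07 ]
 [ 0.069 -0.018  0.997]
 [-0.043 -0.999 -0.015]] [0.579  0.1041 0.7636] [ 0.014  0.28  -0.36   1.1    0.104  1.824  1.33 ] 10.3 0.0856 [ 0.2 -0.7 -0.8]
jaw ang 94.02664635624166 grasp [0.5725 0.1013 0.6088]
tool delta [-0.0291  0.3102  0.0065] units [-0.0969  1.0341  0.0216]
```

Request:
move_arm:
  motion:
    - {"x": 0.08,"y": -0.125,"z": 0,"yaw": 0,"fingers": 0}
    - {"x": 0.08,"y": -0.125,"z": 0,"yaw": 0,"fingers": 0}
    - {"x": 0.08,"y": -0.125,"z": 0,"yaw": 0,"fingers": 0}
    - {"x": 0,"y": 0,"z": 0,"yaw": 0,"fingers": 0}

```text
time_s: 10.7
ee_pos: [0.6172, 0.1034, 0.7786]
tcp_rot: [-1.586, -0.034, 0.051]
ft_force: [-0.3, -0.1, -0.6]
width: 0.0852
```

```bash
python3 st.py - .53 .1 .3
```

```text
[[ 0.998 -0.011 -0.054]
 [ 0.054 -0.016  0.998]
 [-0.012 -1.    -0.016]] [0.6172 0.1034 0.7786] [-0.388  0.329  0.263  0.996 -0.072  1.839  1.468] 10.7 0.0852 [-0.3 -0.1 -0.6]
jaw ang 93.09887784621962 grasp [0.6155 0.1009 0.6236]
tool delta [-0.0817  0.3245  0.0088] units [-0.2723  1.0816  0.0294]
```

Request:
move_arm:
  motion:
    - {"x": 0.0,"y": -0.16,"z": 0,"yaw": 0,"fingers": 0}
    - {"x": 0.0,"y": -0.16,"z": 0,"yaw": 0,"fingers": 0}
    - {"x": 0.0,"y": -0.16,"z": 0,"yaw": 0,"fingers": 0}
    - {"x": 0,"y": -0.16,"z": 0,"yaw": 0,"fingers": 0}

```text
time_s: 11.1
ee_pos: [0.5628, 0.101, 0.8549]
tcp_rot: [-1.568, -0.137, -0.052]
ft_force: [-0.9, -0.7, 0.4]
width: 0.0854
```

```bash
python3 st.py - .53 .1 .3
```

```text
[[ 0.991  0.12  -0.054]
 [ 0.054  0.003  0.999]
 [ 0.12  -0.993 -0.003]] [0.5628 0.101  0.8549] [-0.507  0.223  0.378  0.972 -0.071  1.841  1.46 ] 11.1 0.0854 [-0.9 -0.7  0.4]
jaw ang 93.09943074216339 grasp [0.5815 0.1016 0.701 ]
tool delta [-0.0994  0.3919  0.0025] units [-0.3313  1.3064  0.0082]
```

Request:
move_arm:
  motion:
    - {"x": 0.03,"y": -0.15,"z": 0,"yaw": 0,"fingers": 0}
    - {"x": 0.03,"y": -0.15,"z": 0,"yaw": 0,"fingers": 0}
    - {"x": 0.03,"y": -0.15,"z": 0,"yaw": 0,"fingers": 0}
    - {"x": 0.03,"y": -0.15,"z": 0,"yaw": 0,"fingers": 0}

```text
time_s: 11.5
ee_pos: [0.5203, 0.0913, 0.9316]
tcp_rot: [-1.536, -0.258, -0.174]
ft_force: [0.3, 0.2, -0.0]
width: 0.0853
```

```bash
python3 st.py - .53 .1 .3
```

```text
[[ 0.961  0.272 -0.056]
 [ 0.05   0.031  0.998]
 [ 0.273 -0.962  0.016]] [0.5203 0.0913 0.9316] [-0.613  0.159  0.495  0.882 -0.072  1.841  1.463] 11.5 0.0853 [ 0.3  0.2 -0. ]
jaw ang 93.23906592692222 grasp [0.5624 0.0961 0.7825]
tool delta [-0.1626  0.4555 -0.0019] units [-0.5421  1.5182 -0.0064]
```

Request:
move_arm:
  motion:
    - {"x": 0.03,"y": -0.15,"z": 0,"yaw": 0,"fingers": 0}
    - {"x": 0.03,"y": -0.15,"z": 0,"yaw": 0,"fingers": 0}
    - {"x": 0.03,"y": -0.15,"z": 0,"yaw": 0,"fingers": 0}
    - {"x": 0.03,"y": -0.15,"z": 0,"yaw": 0,"fingers": 0}

```text
time_s: 11.9
ee_pos: [0.4599, 0.0777, 1.0032]
tcp_rot: [-1.499, -0.374, -0.294]
ft_force: [-1.2, 1.1, 0.3]
width: 0.085
```

```bash
python3 st.py - .53 .1 .3
```

```text
[[ 0.908  0.414 -0.06 ]
 [ 0.04   0.055  0.998]
 [ 0.416 -0.909  0.033]] [0.4599 0.0777 1.0032] [-0.956  0.073  0.835  0.819 -0.055  1.841  1.463] 11.9 0.085 [-1.2  1.1  0.3]
jaw ang 93.41335595740479 grasp [0.524  0.0862 0.8624]
tool delta [-0.2281  0.5142 -0.0051] units [-0.7603  1.7141 -0.0171]
```

Request:
move_arm:
  motion:
    - {"x": 0.03,"y": -0.15,"z": 0,"yaw": 0,"fingers": 0}
    - {"x": 0.03,"y": -0.15,"z": 0,"yaw": 0,"fingers": 0}
    - {"x": 0,"y": 0.1,"z": 0,"yaw": 0,"fingers": 0}
    - {"x": 0,"y": 0.1,"z": 0,"yaw": 0,"fingers": 0}

```text
time_s: 12.3
ee_pos: [0.4552, 0.0708, 0.9861]
tcp_rot: [-1.471, -0.435, -0.363]
ft_force: [0.6, 0.5, 0.6]
width: 0.0854
```

```bash
python3 st.py - .53 .1 .3
```

```text
[[ 0.87   0.489 -0.06 ]
 [ 0.029  0.071  0.997]
 [ 0.492 -0.869  0.048]] [0.4552 0.0708 0.9861] [-1.358 -0.065  1.039  0.962  0.136  1.698  1.366] 12.3 0.0854 [0.6 0.5 0.6]
jaw ang 93.44224040430808 grasp [0.531  0.0819 0.8513]
tool delta [-0.2716  0.4801 -0.0084] units [-0.9054  1.6002 -0.0281]
```

Run:
```python
import cv2
a=cv2.imread("pics/w11.png");cv2.imwrite("pics/w11z.png",cv2.resize(a[300:460,300:500],None,fx=4,fy=4,interpolation=cv2.INTER_CUBIC)[:600])
a=cv2.imread("pics/w12.png");cv2.imwrite("pics/w12z.png",cv2.resize(a[340:440,290:450],None,fx=5,fy=5,interpolation=cv2.INTER_CUBIC))
```

```text
(no output)
```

View pics/w11z.png

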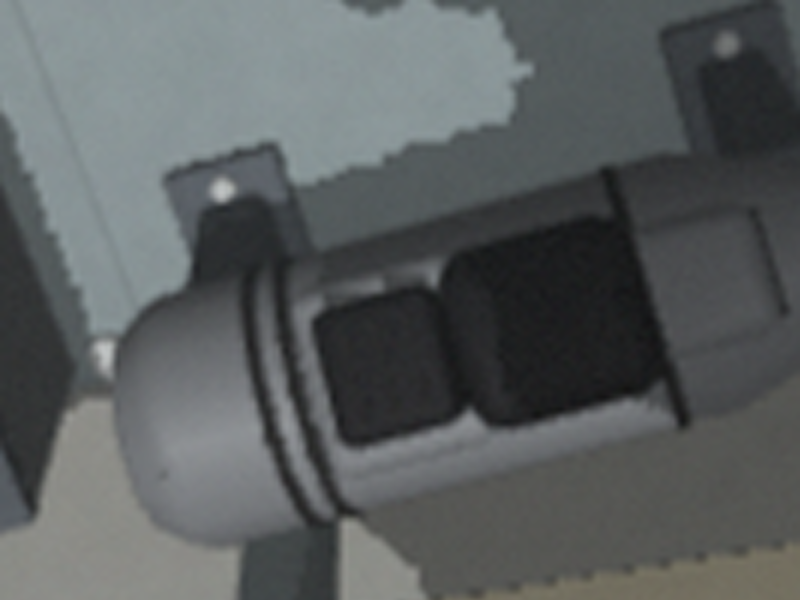

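View pics/w12z.png

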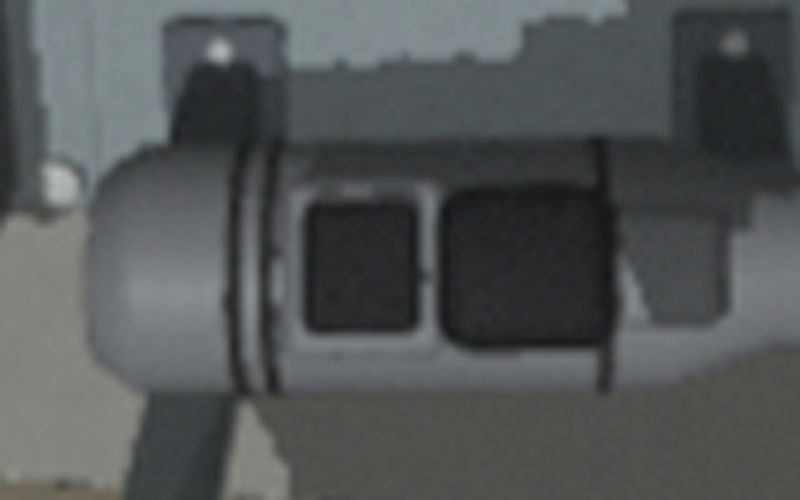

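```bash
cat >> h.py <<'E'
def wcam(p,rv):
    c=optics.read_camera("wrist")
    T=np.eye(4);T[:3,:3]=Ro.from_rotvec(rv).as_matrix();T[:3,3]=p
    T=T@c["T_tool_cam"];c["R"]=T[:3,:3];c["o"]=T[:3,3];return c
u15=lambda a,b:((a+.5)/1.5-.5,(b+.5)/1.5-.5)
yaw=np.radians(6.6)
sx=np.array([np.cos(yaw),np.sin(yaw),0]);sy=np.array([-np.sin(yaw),np.cos(yaw),0])
g=-.5*sx+np.sqrt(.75)*np.array([0,0,1.])
gx=np.cross(sy,g)
E
python3 - <<'E'
from h import *
c1=wcam([.4706,.0944,.4536],[-1.579,.136,-.171]);c2=wcam([.4076,.0898,.5564],[-1.58,-.086,.06])
print("grip",tri(c1,u15(440,379.5),c2,u15(395.4,393.6)))
print("btn",tri(c1,u15(300+390/4,300+368/4),c2,u15(290+361/5,340+266/5)))
for n,(a,b) in dict(bl=(300+222/4,300+188/4),).items(): pass
print("bolt", tri(c1,u15(300+222/4,300+188/4),c2,u15(290+219/5,340+50/5)))
ct=cam("top");cs=cam("side")
print(gx)
E
```

```text
grip (array([0.57084561, 0.11347758, 0.13649469]), np.float64(0.0005568362109977273))
btn (array([0.58110199, 0.08070246, 0.12538143]), np.float64(0.0006839257632706535))
bolt (array([0.58523413, 0.04013101, 0.02437953]), np.float64(0.00014423742139055247))
[0.86028605 0.09953849 0.5       ]
```

Request:
move_arm:
  motion:
    - {"x": -0.093,"y": 0.1285,"z": 0,"yaw": -0.0114,"fingers": 0}
    - {"x": -0.093,"y": 0.1285,"z": 0,"yaw": 0,"fingers": 0}
    - {"x": -0.093,"y": 0.1285,"z": 0,"yaw": 0,"fingers": 0}
    - {"x": -0.093,"y": 0.1285,"z": 0,"yaw": 0,"fingers": 0}

```text
time_s: 12.9
ee_pos: [0.4341, 0.0732, 0.8035]
tcp_rot: [-1.486, -0.501, -0.332]
ft_force: [0.6, 1.6, 0.6]
width: 0.0855
```

```bash
python3 st.py - .47 .106 .33; python3 -c "
from h import *
save(cam('side'),'s3.png')"
```

```text
[[ 0.855  0.506 -0.114]
 [ 0.092  0.069  0.993]
 [ 0.511 -0.86   0.012]] [0.4341 0.0732 0.8035] [-1.127 -0.3    0.604  1.557  0.363  1.327  1.184] 12.9 0.0855 [0.6 1.6 0.6]
jaw ang 96.53860644976636 grasp [0.5126 0.0838 0.6703]
tool delta [-0.2082  0.2724  0.0227] units [-0.6939  0.9081  0.0758]
```

View pics/s3.png

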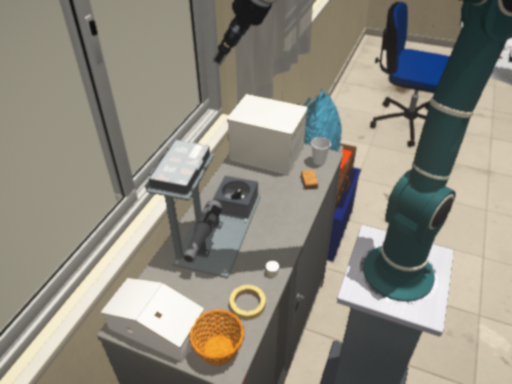

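Request:
move_arm:
  motion:
    - {"x": -0.06,"y": 0.15,"z": 0.01,"yaw": 0,"fingers": 0}
    - {"x": -0.078,"y": 0.1475,"z": 0.01,"yaw": 0,"fingers": 0}
    - {"x": -0.078,"y": 0.1475,"z": 0.01,"yaw": 0,"fingers": 0}
    - {"x": -0.078,"y": 0.1475,"z": 0.01,"yaw": 0,"fingers": 0}

```text
time_s: 13.35
ee_pos: [0.4476, 0.0798, 0.6102]
tcp_rot: [-1.498, -0.481, -0.345]
ft_force: [0.8, 0.4, 0.3]
width: 0.0853
```

```bash
python3 st.py w13.png .48 .106 .33
```

```text
[[ 0.86   0.503 -0.092]
 [ 0.075  0.053  0.996]
 [ 0.506 -0.863  0.008]] [0.4476 0.0798 0.6102] [-1.028 -0.256  0.615  1.95   0.369  0.913  1.115] 13.35 0.0853 [0.8 0.4 0.3]
jaw ang 95.26139851786357 grasp [0.5255 0.088  0.4765]
tool delta [-0.1118  0.1045  0.0209] units [-0.3727  0.3482  0.0696]
```

View pics/w13.png

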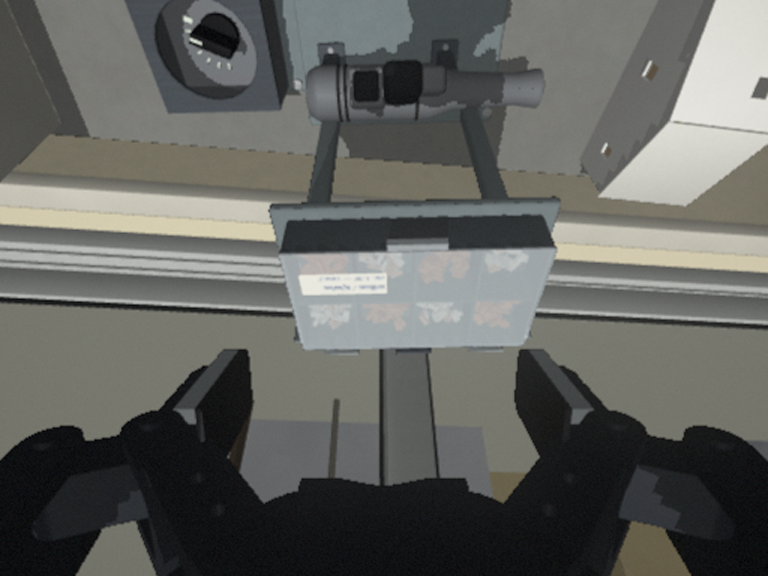

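Request:
move_arm:
  motion:
    - {"x": -0.0845,"y": 0.144,"z": 0.0167,"yaw": -0.003,"fingers": 0}
    - {"x": -0.0845,"y": 0.144,"z": 0.0167,"yaw": 0,"fingers": 0}
    - {"x": -0.0845,"y": 0.144,"z": 0.0167,"yaw": 0,"fingers": 0}
    - {"x": 0,"y": 0,"z": 0,"yaw": 0,"fingers": 0}

```text
time_s: 13.8
ee_pos: [0.4502, 0.0948, 0.4664]
tcp_rot: [-1.513, -0.492, -0.33]
ft_force: [0.0, 0.7, -0.2]
width: 0.0851
```

```bash
python3 st.py w14.png .48 .106 .33
```

```text
[[ 0.86   0.5   -0.103]
 [ 0.094  0.043  0.995]
 [ 0.502 -0.865 -0.01 ]] [0.4502 0.0948 0.4664] [-1.035 -0.098  0.694  2.172  0.351  0.557  1.096] 13.8 0.0851 [ 0.   0.7 -0.2]
jaw ang 95.89875457091951 grasp [0.5276 0.1014 0.3323]
tool delta [-0.0417 -0.0216  0.0095] units [-0.139  -0.0719  0.0317]
```

View pics/w14.png

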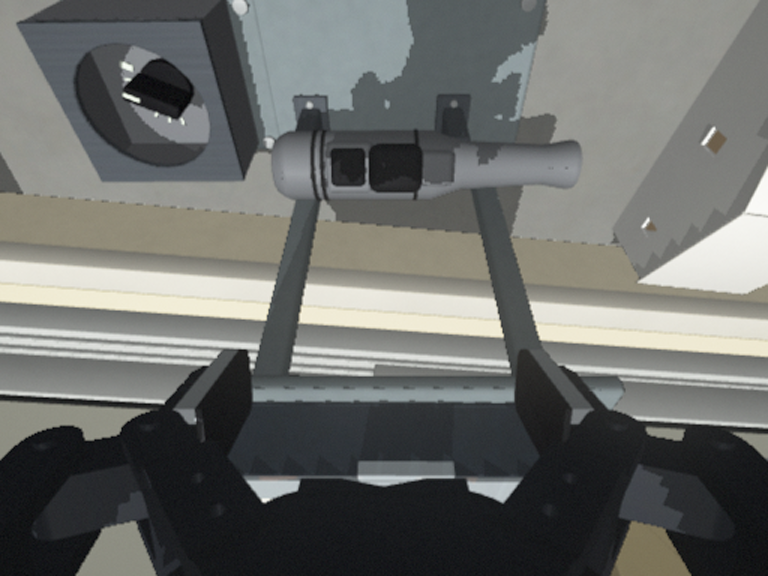

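Run:
```python
import cv2
a=cv2.imread("pics/w13.png")[40:140,290:450];b=cv2.imread("pics/w14.png")[110:230,260:460]
a=cv2.resize(a,None,fx=4,fy=4,interpolation=cv2.INTER_CUBIC);b=cv2.resize(b,None,fx=4,fy=4,interpolation=cv2.INTER_CUBIC)
cv2.imwrite("pics/z13.png",a);cv2.imwrite("pics/z14.png",b)
```

```text
(no output)
```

View pics/z13.png

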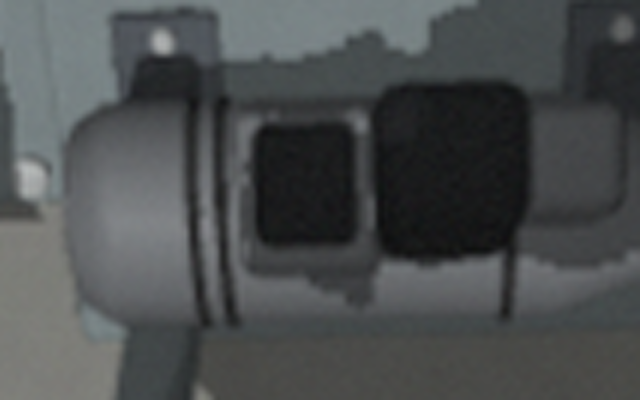

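View pics/z14.png

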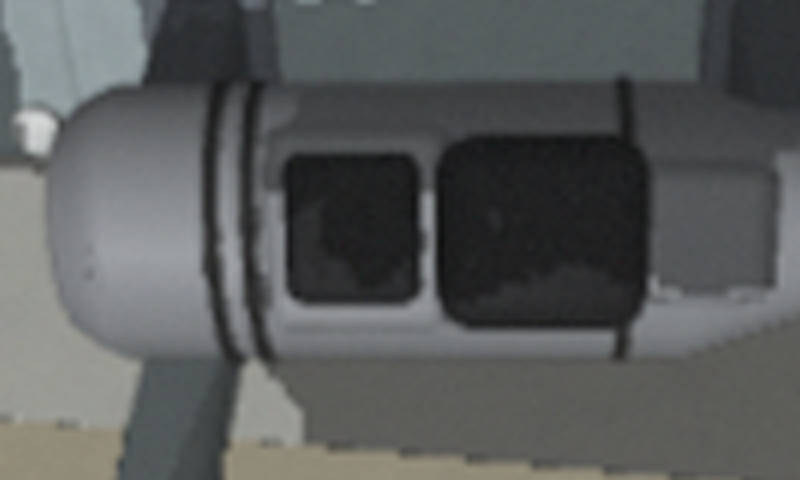

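```bash
cat >> h.py <<'E'
P13=([.4476,.0798,.6102],[-1.498,-.481,-.345]);P14=([.4502,.0948,.4664],[-1.513,-.492,-.33])
E
python3 - <<'E'
from h import *
c1=wcam(*P13);c2=wcam(*P14)
G,e=tri(c1,u15(402.75,82),c2,u15(395.5,168));print("grip",G,e)
B,e=tri(c1,u15(290+305/4,40+184/4),c2,u15(260+353/4,110+228/4));print("btn",B,e)
T,e=tri(c1,u15(290+578/4,40+160/4),c2,u15(260+714/4,110+230/4));print("trig",T,e)
L,e=tri(c1,u15(274,207),c2,u15(240,380));print("shelf R",L,e)
# size: width of grip 34mm in y at w14, 30mm in x
d=34/210*4*1.5*c2["fx"]/1;print("depth from width w14", .034*c2["fx"]*4*1.5/210, .030*c2["fx"]*6/190,"w13", .034*c2["fx"]*6/150,.030*c2["fx"]*6/169)
print("depth tri",(c2["R"].T@(G-c2["o"]))[2],(c1["R"].T@(G-c1["o"]))[2])
for n,v in (("btn",B-G),("trig",T-G)): print(n, [round(float(v@a),4) for a in (gx,sy,g)])
E
```

```text
grip [0.56476895 0.1125499  0.14732703] 0.0001905380327685985
btn [0.57868991 0.08063987 0.1292338 ] 6.824776080249578e-05
trig [0.55920613 0.13997566 0.15077536] 8.342275621694126e-05
shelf R [0.60930231 0.02768515 0.28514554] 0.01973846673233156
depth from width w14 0.28724579425546676 0.28013134733892264 w13 0.4021441119576535 0.31494056801417336
depth tri 0.29331232497869664 0.3954362045110227
btn [-0.0002, -0.0333, -0.0207]
trig [-0.0003, 0.0279, 0.0042]
```

Run:
```python
from h import *
c1=wcam(*P13);c2=wcam(*P14)
O=np.array([.5963,.1173,0])
off_b=-.033*sy-.036*g
for c,gu,bu in ((c1,(402.75,82),(290+305/4,40+184/4)),(c2,(395.5,168),(260+353/4,110+228/4))):
    d=ray(c,u15(*gu)); t=(-.044-(c["o"]-O)@sx)/(d@sx); print("grip",c["o"]+t*d)
    d=ray(c,u15(*bu)); t=(-.044+.018-(c["o"]-O)@sx)/(d@sx); print("grip from btn",c["o"]+t*d-off_b)
# joint LS: unknown G; grip & button pixels in w13,w14 and top
from scipy.optimize import least_squares
obs=[(c1,(402.75,82),0*g),(c2,(395.5,168),0*g),(c1,(290+305/4,40+184/4),off_b),(c2,(260+353/4,110+228/4),off_b)]
f=lambda x:np.concatenate([proj(c,x+o)-np.array(u15(*u)) for c,u,o in obs])
r=least_squares(f,[.56,.11,.15]);print(r.x,r.fun.round(2), "stand x",(r.x-O)@sx,(r.x-O)@sy)
```

```text
grip [0.55284982 0.11001099 0.17720877]
grip from btn [0.55270814 0.1112355  0.1707604 ]
grip [0.55275946 0.11079198 0.16694291]
grip from btn [0.55266156 0.11163807 0.16741975]
[0.56061261 0.11159498 0.15452229] [-0.19 -1.02 -0.29  0.21  0.11  0.84  0.4  -0.02] stand x -0.036106603469435984 -0.001565399417727139
```

Run:
```python
from h import *
c=cam("side");save(c,"s4.png",(190,180,260,240),10)
```

```text
(no output)
```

View pics/s4.png

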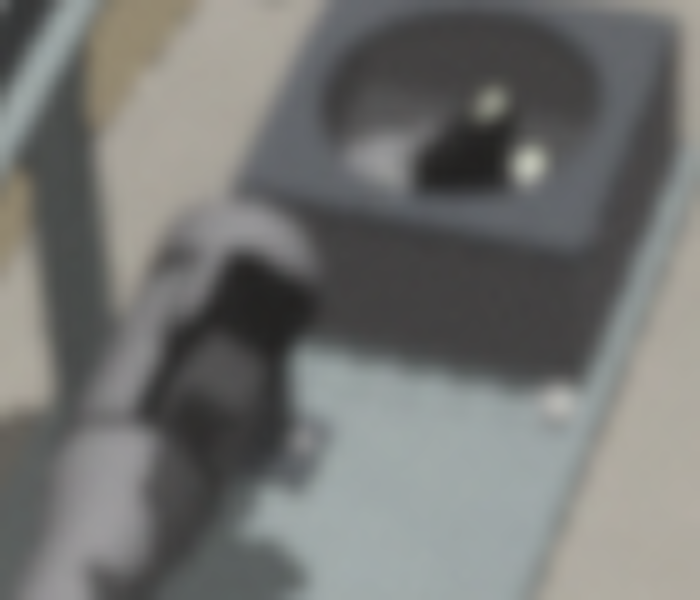

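Run:
```python
from h import *
c2=wcam(*P14);c1=wcam(*P13);cs=cam("side")
for uv in [(216.6,209.6),(217.3,208.6)]:
    print(tri(cs,uv,c2,u15(395.5,168)),tri(cs,uv,c1,u15(402.75,82)))
for z in (.155,.165,.17):
    d=ray(c2,u15(395.5,168));p=c2["o"]+d*(z-c2["o"][2])/d[2];print(z,p,proj(cs,p),"corners",[((proj(cs,p+a*.015*gx+b*.017*sy)-[190,180])*10).round(0) for a,b in((1,1),(1,-1),(-1,1),(-1,-1))])
# sanity: guard centre/knob pixel in side
print((proj(cs,[.579,-.081,.075])-[190,180])*10)
```

```text
(array([0.5541562 , 0.11116468, 0.16309351]), np.float64(0.001644929101245054)) (array([0.55595457, 0.11095797, 0.16298832]), np.float64(0.004792284353564792))
(array([0.55151433, 0.11075632, 0.16778323]), np.float64(0.0012558512039075051)) (array([0.55374727, 0.11050076, 0.16782026]), np.float64(0.005314972911910765))
0.155 [0.56006623 0.11180234 0.155     ] [214.7231118  210.93181769] corners [array([186., 322.]), array([224., 246.]), array([271., 373.]), array([307., 297.])]
0.165 [0.55394918 0.110956   0.165     ] [216.44657859 208.94814732] corners [array([203., 302.]), array([241., 226.]), array([288., 354.]), array([325., 277.])]
0.17 [0.55089066 0.11053283 0.17      ] [217.31558077 207.94794594] corners [array([212., 292.]), array([250., 216.]), array([297., 344.]), array([333., 267.])]
[458.84794582  91.2614584 ]
```

Request:
move_arm:
  motion:
    - {"x": -0.067,"y": 0.1126,"z": 0.0093,"yaw": 0,"fingers": 0}
    - {"x": -0.067,"y": 0.1126,"z": 0.0093,"yaw": 0,"fingers": 0}
    - {"x": -0.067,"y": 0.1126,"z": 0.0093,"yaw": 0,"fingers": 0}
    - {"x": 0,"y": 0,"z": 0,"yaw": 0,"fingers": 0}

```text
time_s: 14.65
ee_pos: [0.4514, 0.1033, 0.3535]
tcp_rot: [-1.496, -0.503, -0.345]
ft_force: [0.0, -0.7, 0.2]
width: 0.0854
```

```bash
python3 st.py w15.png .5599 .1148 .1534
```

```text
[[ 0.851  0.515 -0.105]
 [ 0.088  0.057  0.995]
 [ 0.518 -0.855  0.003]] [0.4514 0.1033 0.3535] [-0.965  0.139  0.693  2.299  0.051  0.2    1.326] 14.65 0.0854 [ 0.  -0.7  0.2]
jaw ang 96.00598846067854 grasp [0.5312 0.1121 0.2209]
tool delta [-0.0104  0.0727 -0.0006] units [-0.0345  0.2423 -0.0019]
```

View pics/w15.png

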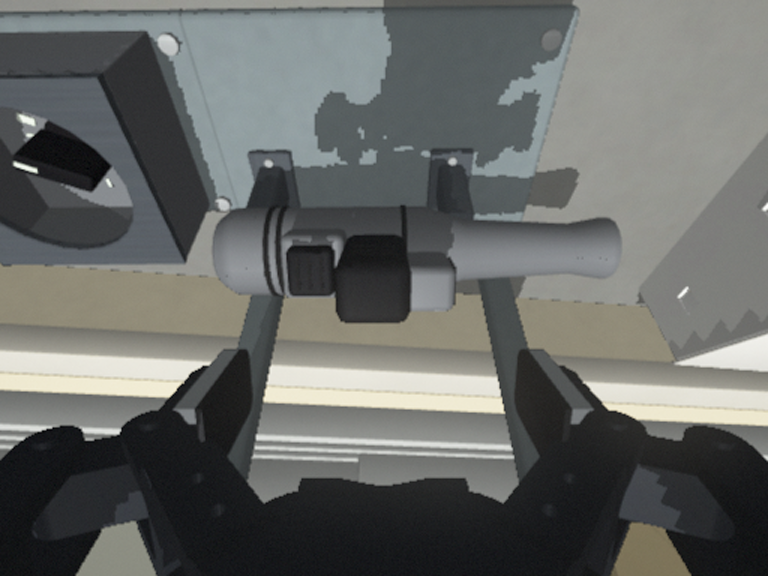

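```bash
cat >> h.py <<'E'
P15=([.4514,.1033,.3535],[-1.496,-.503,-.345])
E
python3 - <<'E'
from h import *
import cv2
a=cv2.imread("pics/w15.png")[190:340,260:480]
cv2.imwrite("pics/z15.png",cv2.resize(a,None,fx=3.6,fy=3.6,interpolation=cv2.INTER_CUBIC))
c1=wcam(*P13);c2=wcam(*P14);c3=wcam(*P15)
print(tri(c2,u15(395.5,168),c3,u15(373,291)),tri(c1,u15(402.75,82),c3,u15(373,291)))
E
cat > fk2.py <<'E'
from fk import *
D2=[(q,p,None) for q,p in D]
for q,p,rv in [([1.0959872,.46840182,-.01158376,1.60366945,.00601385,1.07141813,-.0563],[.27187,-.59012,.4037],[-.43537767,1.9847465,-1.98112953]),
([.382,.197,-.73,1.918,.175,1.068,.954],[.4706,.0944,.4536],[-1.579,.136,-.171]),
([.532,-.05,-.781,1.885,-.023,1.278,1.421],[.4076,.0898,.5564],[-1.58,-.086,.06]),
([.014,.28,-.36,1.1,.104,1.824,1.33],[.579,.1041,.7636],[-1.587,-.021,.089]),
([-.388,.329,.263,.996,-.072,1.839,1.468],[.6172,.1034,.7786],[-1.586,-.034,.051]),
([-.507,.223,.378,.972,-.071,1.841,1.46],[.5628,.101,.8549],[-1.568,-.137,-.052]),
([-.613,.159,.495,.882,-.072,1.841,1.463],[.5203,.0913,.9316],[-1.536,-.258,-.174]),
([-.956,.073,.835,.819,-.055,1.841,1.463],[.4599,.0777,1.0032],[-1.499,-.374,-.294]),
([-1.358,-.065,1.039,.962,.136,1.698,1.366],[.4552,.0708,.9861],[-1.471,-.435,-.363]),
([-1.127,-.3,.604,1.557,.363,1.327,1.184],[.4341,.0732,.8035],[-1.486,-.501,-.332]),
([-1.028,-.256,.615,1.95,.369,.913,1.115],[.4476,.0798,.6102],[-1.498,-.481,-.345]),
([-1.035,-.098,.694,2.172,.351,.557,1.096],[.4502,.0948,.4664],[-1.513,-.492,-.33]),
([-.965,.139,.693,2.299,.051,.2,1.326],[.4514,.1033,.3535],[-1.496,-.503,-.345])]: D2.append((q,p,rv))
def fk2(q,v,s):
    # v: h, e0(1), then 3 offsets xyz for L1,L2,L3 and signs
    z=lambda a:Ro.from_euler('z',a).as_matrix(); y=lambda a:Ro.from_euler('y',a).as_matrix()
    R=z(s[0]*q[0]);p=np.array([0,0,v[0]])+R@[v[1],v[2],0]
    R=R@y(q[1]);p=p+R@v[3:6]
    R=R@z(s[1]*q[2])@y(q[3]);p=p+R@v[6:9]
    R=R@z(s[2]*q[4])@y(q[5]);p=p+R@v[9:12]
    return p,R@z(s[3]*q[6])
if __name__=="__main__":
    res=[]
    for s in itertools.product([1,-1],repeat=4):
        if s[3]!=-1: continue
        r=least_squares(lambda v:np.concatenate([fk2(q,v,s)[0]-p for q,p,_ in D2]),[.3,0,0,0,0,.4,0,0,.4,0,0,.2])
        ys=[np.degrees(np.arccos(np.clip(fk2(q,r.x,s)[1][:,2]@Ro.from_rotvec(rv).as_matrix()[:,1],-1,1))) for q,p,rv in D2 if rv]
        res.append((np.sqrt((r.fun**2).mean()),s,r.x.round(4),max(ys)))
    for b in sorted(res,key=lambda b:b[0])[:3]:print(b)
E
python3 fk2.py
```

```text
(array([0.55760461, 0.11143895, 0.15898718]), np.float64(3.424006852405688e-05)) (array([0.56147267, 0.1118146 , 0.15554475]), np.float64(0.00019157194648910516))
(np.float64(0.0001403105684557458), (-1, -1, -1, -1), array([ 3.057e-01,  1.000e-04, -4.762e-01, -0.000e+00,  4.470e-01,
        5.205e-01, -1.000e-04, -3.900e-03,  4.725e-01,  1.000e-04,
       -4.000e-04,  1.395e-01]), np.float64(0.03885174313649902))
(np.float64(0.007334680997326125), (-1, -1, 1, -1), array([ 0.1956, -0.0186,  0.711 ,  0.0058, -0.7856,  0.4684, -0.02  ,
        0.0225,  0.4723, -0.0406,  0.009 , -0.0012]), np.float64(40.31673620279166))
(np.float64(0.08366383495766909), (-1, 1, 1, -1), array([-0.3257,  0.054 ,  0.9127,  0.5407, -0.811 ,  0.5601,  0.0091,
       -0.0445,  0.3671,  0.5133, -0.0711, -0.6803]), np.float64(55.16737938009923))
```

View pics/z15.png

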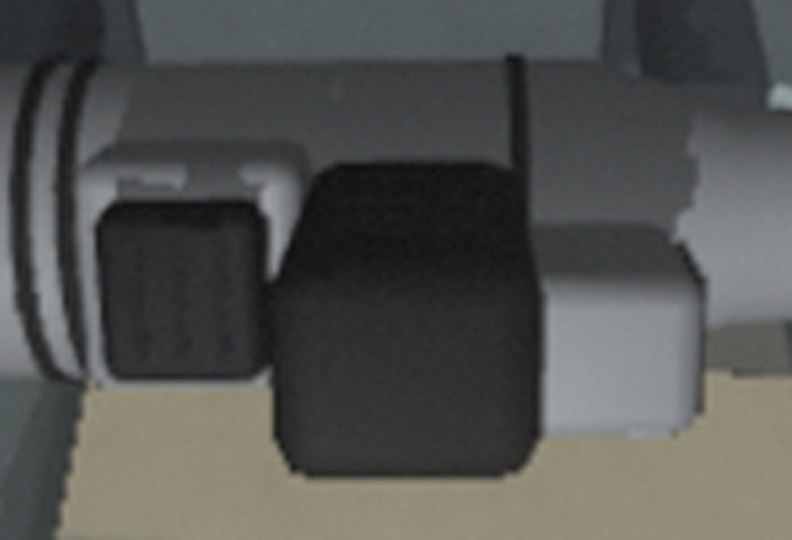

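Run:
```python
from h import *
c1=wcam(*P13);c2=wcam(*P14);c3=wcam(*P15);cs=cam("side")
a,b,d=u15(402.75,77.25),u15(395.5,167.4),u15(372.8,293)
for G in (tri(c2,b,c3,d),tri(c1,a,c3,d),tri(c1,a,c2,b),tri(cs,(216.8,208.7),c3,d)):
    print(G[0].round(4),round(float(G[1]),4),"stand",((G[0]-[.5963,.1173,0])@sx).round(4))
for c,u in ((c2,b),(c3,d)):
    print("depth",(c["R"].T@(np.array([.555,.1113,.163])-c["o"]))[2])
print("size depth c3 .2027, c2",.034*c2["fx"]*6/210)
# predicted corner pixels for candidates in w15 zoom
for z in (.16,.165,.17):
    r=ray(c3,d);G=c3["o"]+r*(z-c3["o"][2])/r[2]
    print(z,G.round(4),[(((proj(c3,G+i*.015*gx+j*.017*sy)+.5)*1.5-.5-[260,190])*3.6).round(0) for i,j in((1,1),(1,-1),(-1,1),(-1,-1))])
    bt=G-.033*sy-.036*g; print("btn",(((proj(c3,bt)+.5)*1.5-.5-[260,190])*3.6).round(0), "z14:",(((proj(c2,bt)+.5)*1.5-.5-[260,110])*4).round(0))
    ti=G+.02*sy;
    print("trig top outer",[(((proj(c3,G+i*.011*gx+.037*sy-.006*g)+.5)*1.5-.5-[260,190])*3.6).round(0) for i in (1,-1)])
```

```text
[0.5551 0.1111 0.1624] 0.0 stand -0.0416
[0.5546 0.1109 0.1628] 0.0003 stand -0.0421
[0.5543 0.1108 0.1638] 0.0003 stand -0.0425
[0.5526 0.1107 0.1655] 0.0013 stand -0.0442
depth 0.2753233410496589
depth 0.19392823374492432
size depth c3 .2027, c2 0.28724579425546676
0.16 [0.5578 0.1114 0.16  ] [array([542., 482.]), array([274., 484.]), array([544., 252.]), array([264., 255.])]
btn [186. 294.] z14: [353. 231.]
trig top outer [array([694., 434.]), array([701., 270.])]
0.165 [0.5522 0.1109 0.165 ] [array([548., 486.]), array([269., 489.]), array([550., 247.]), array([258., 250.])]
btn [178. 291.] z14: [350. 218.]
trig top outer [array([705., 436.]), array([712., 266.])]
0.17 [0.5465 0.1105 0.17  ] [array([553., 491.]), array([263., 493.]), array([556., 242.]), array([252., 245.])]
btn [171. 289.] z14: [347. 204.]
trig top outer [array([717., 439.]), array([725., 262.])]
```

```bash
cat > ik.py <<'E'
from fk2 import *
s=(-1,-1,-1,-1)
r=least_squares(lambda v:np.concatenate([fk2(q,v,s)[0]-p for q,p,_ in D2]),[.3,0,0,0,0,.4,0,0,.4,0,0,.2]);V=r.x
lo=np.array([-2.53,-.31,-1.57,.28,-1.29,.15,-2.92]);hi=np.array([2.53,2.02,1.55,2.44,4.43,1.84,2.92])
# tool rot offset: R_tool = R @ C
C=[fk2(q,V,s)[1].T@Ro.from_rotvec(rv).as_matrix() for q,p,rv in D2 if rv][-1]
def F(q): p,R=fk2(q,V,s);return p,R@C
def solve(p,R,q0):
    f=lambda q:np.concatenate([(F(q)[0]-p)*10,Ro.from_matrix(F(q)[1].T@R).as_rotvec(),1e-3*(q-q0)])
    r=least_squares(f,np.clip(q0,lo+1e-3,hi-1e-3),bounds=(lo,hi));e=f(r.x);return r.x,np.abs(e[:3]).max()/10,np.abs(e[3:6]).max()
E
python3 - <<'E'
from ik import *
from h import *
R,p,st=tool();q0=st["qpos"]
print("C check",np.abs(F(q0)[0]-p).max(),np.abs(F(q0)[1]-R).max())
G=np.array([.5565,.1112,.161])
Rd=np.stack([np.cross(-g,sy),-g,sy],1)
rng=np.random.default_rng(0)
for dep in (-.06,0,.014):
    T=G+.0025*sy+(.1405-dep)*g
    best=[]
    for k in range(25):
        qs=q0 if k==0 else np.clip(q0+rng.normal(0,.6,7),lo,hi)
        q,e,a=solve(T,Rd,qs)
        if e<5e-4 and a<.01: best.append((min((q-lo).min(),(hi-q).min()),np.abs(q-q0).max(),q.round(2)))
        if k==0: print("near",q.round(3),e,a)
    best.sort(key=lambda b:-b[0]);print(dep,T,len(best));[print(b) for b in best[:3]]
E
```

```text
C check 0.00010127371630003212 0.0003147335996565581
near [-0.831  0.186  0.565  2.293 -0.041  0.175  1.424] 1.7895945780832534e-08 1.3374335288007307e-06
-0.06 [0.45662704 0.10216098 0.33463809] 25
(np.float64(0.06115630247932563), np.float64(0.7149003619450293), array([-0.3 ,  0.18, -0.02,  2.26,  0.53,  0.21,  0.87]))
(np.float64(0.047515576043412916), np.float64(0.5725711533120175), array([-0.43,  0.18,  0.12,  2.27,  0.42,  0.2 ,  0.97]))
(np.float64(0.04551018686271355), np.float64(0.5488734981806597), array([-0.46,  0.18,  0.15,  2.27,  0.4 ,  0.2 ,  0.99]))
near [-0.88   0.381  0.677  2.266 -1.25   0.15   2.592] 4.771415018645087e-07 2.3453137406507905e-05
0 [0.48642822 0.1056091  0.28267657] 24
(np.float64(2.1096674205911548e-06), np.float64(1.3034636574671818), array([-0.88,  0.38,  0.68,  2.27, -1.25,  0.15,  2.59]))
(np.float64(1.2905605209501125e-06), np.float64(1.0639973495911001), array([-0.2 ,  0.33, -0.12,  2.23,  1.12,  0.15,  0.3 ]))
(np.float64(8.392401775192404e-07), np.float64(1.303504143728844), array([-0.88,  0.38,  0.68,  2.27, -1.25,  0.15,  2.59]))
near [-0.835  0.412  0.631  2.25  -1.29   0.15   2.628] 0.00027501248263256395 0.014053394923714307
0.014 [0.49338183 0.10641366 0.27055221] 10
(np.float64(1.1104470034883906e-06), np.float64(1.2372010761936432), array([-0.18,  0.37, -0.14,  2.22,  1.29,  0.15,  0.14]))
(np.float64(7.449305122197991e-07), np.float64(1.23726057684326), array([-0.18,  0.37, -0.14,  2.22,  1.29,  0.15,  0.14]))
(np.float64(4.2098167782333995e-07), np.float64(1.2371247309381646), array([-0.18,  0.37, -0.14,  2.22,  1.29,  0.15,  0.14]))
```

Run:
```python
from ik import *
from h import *
R,p,st=tool();q0=st["qpos"]
G=np.array([.5565,.1112,.161])
for tl in (12,15,18,21):
    a=np.radians(tl); d=np.sin(a)*sx-np.cos(a)*np.array([0,0,1.])
    Rd=np.stack([np.cross(d,sy),d,sy],1)
    for dep,lab in ((.031,'sq'),(.047,'press')):
        tip=G+.0025*sy-dep*g
        T=tip-.1715*d
        q,e,aa=solve(T,Rd,q0); print(tl,lab,T.round(4),q.round(2),e<1e-4,round(aa,4))
```

```text
12 sq [0.5362 0.1114 0.3019] [-0.62  0.41  0.42  2.03 -0.27  0.54  1.66] True 0.0
12 press [0.5441 0.1123 0.288 ] [-0.59  0.44  0.39  2.02 -0.27  0.52  1.66] True 0.0
15 sq [0.5275 0.1104 0.2998] [-0.61  0.39  0.41  2.07 -0.26  0.46  1.64] True 0.0
15 press [0.5355 0.1113 0.286 ] [-0.58  0.42  0.37  2.06 -0.26  0.44  1.65] True 0.0
18 sq [0.519  0.1094 0.2973] [-0.61  0.37  0.38  2.11 -0.24  0.39  1.63] True 0.0
18 press [0.5269 0.1103 0.2834] [-0.56  0.4   0.34  2.09 -0.24  0.36  1.63] True 0.0
21 sq [0.5106 0.1084 0.2943] [-0.59  0.36  0.36  2.14 -0.21  0.31  1.6 ] True 0.0
21 press [0.5185 0.1093 0.2804] [-0.55  0.39  0.31  2.13 -0.21  0.28  1.59] True 0.0
```

Request:
move_arm:
  motion:
    - {"x": -0.057,"y": -0.034,"z": 0,"yaw": 0,"fingers": 0}
    - {"x": -0.052,"y": 0.085,"z": 0,"yaw": 0,"fingers": 0}
    - {"x": -0.052,"y": 0.085,"z": 0,"yaw": 0,"fingers": 0}

```text
time_s: 15.35
ee_pos: [0.4351, 0.1047, 0.341]
tcp_rot: [-1.507, -0.526, -0.353]
ft_force: [0.6, -0.3, -0.6]
width: 0.0852
```

```bash
python3 st.py - .5634 .1145 .1484
```

```text
[[ 0.84   0.531 -0.109]
 [ 0.1    0.046  0.994]
 [ 0.533 -0.846 -0.014]] [0.4351 0.1047 0.341 ] [-0.734  0.127  0.409  2.334  0.533  0.168  0.839] 15.35 0.0852 [ 0.6 -0.3 -0.6]
jaw ang 96.25123237164308 grasp [0.5174 0.1118 0.2098]
tool delta [ 0.0062  0.0765 -0.0015] units [ 0.0206  0.2551 -0.0049]
```

Request:
move_arm:
  motion:
    - {"x": -0.052,"y": 0.085,"z": 0,"yaw": 0,"fingers": 0}
    - {"x": -0.052,"y": 0.085,"z": 0,"yaw": 0,"fingers": 0}

```text
time_s: 15.55
ee_pos: [0.4366, 0.1016, 0.3189]
tcp_rot: [-1.529, -0.526, -0.357]
ft_force: [-0.0, -1.3, 0.6]
width: 0.0849
```

```bash
python3 st.py - .5634 .1145 .1484
```

```text
[[ 0.84   0.533 -0.1  ]
 [ 0.104  0.024  0.994]
 [ 0.533 -0.845 -0.035]] [0.4366 0.1016 0.3189] [-0.517  0.178  0.178  2.337  0.975  0.157  0.398] 15.55 0.0849 [-0.  -1.3  0.6]
jaw ang 95.77039172238068 grasp [0.5193 0.1053 0.1878]
tool delta [0.017  0.0571 0.0061] units [0.0567 0.1903 0.0202]
```

Request:
move_arm:
  motion:
    - {"x": 0.057,"y": 0,"z": 0.02,"yaw": 0,"fingers": 0}
    - {"x": 0,"y": 0.05,"z": 0,"yaw": 0,"fingers": 0}
    - {"x": 0,"y": 0,"z": 0,"yaw": 0,"fingers": 0}

```text
time_s: 15.85
ee_pos: [0.4593, 0.1094, 0.3165]
tcp_rot: [-1.529, -0.53, -0.36]
ft_force: [0.1, -0.7, 0.4]
width: 0.0856
```

```bash
python3 st.py w16.png .5634 .1145 .1484
```

```text
[[ 0.838  0.537 -0.101]
 [ 0.104  0.024  0.994]
 [ 0.536 -0.843 -0.036]] [0.4593 0.1094 0.3165] [-0.484  0.22   0.145  2.288  0.968  0.159  0.406] 15.85 0.0856 [ 0.1 -0.7  0.4]
jaw ang 95.78132746221529 grasp [0.5425 0.1131 0.1858]
tool delta [-0.0024  0.0428  0.0006] units [-0.0081  0.1427  0.002 ]
```

View pics/w16.png

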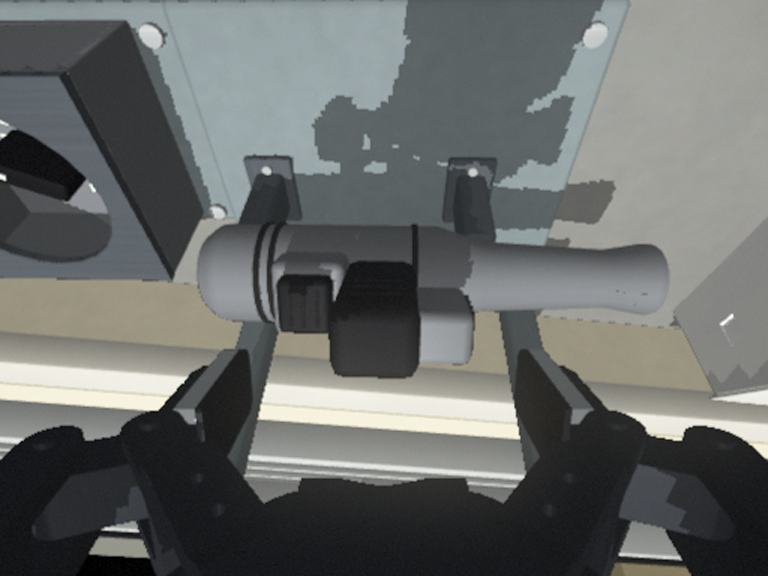

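Request:
move_arm:
  motion:
    - {"x": -0.008,"y": 0.06,"z": 0.002,"yaw": 0,"fingers": 0}
    - {"x": 0,"y": 0.05,"z": 0,"yaw": 0,"fingers": 0}
    - {"x": 0,"y": 0,"z": 0,"yaw": 0,"fingers": 0}

```text
time_s: 16.2
ee_pos: [0.4744, 0.1116, 0.2931]
tcp_rot: [-1.526, -0.537, -0.366]
ft_force: [0.0, -0.2, 0.2]
width: 0.0852
```

```bash
python3 st.py w17.png .5634 .1145 .1484
```

```text
[[ 0.833  0.544 -0.102]
 [ 0.104  0.026  0.994]
 [ 0.543 -0.839 -0.035]] [0.4744 0.1116 0.2931] [-0.375  0.293  0.034  2.266  1.387  0.153 -0.004] 16.2 0.0852 [ 0.  -0.2  0.2]
jaw ang 95.85595601077092 grasp [0.5587 0.1157 0.1631]
tool delta [-0.0042  0.0148 -0.0012] units [-0.014   0.0494 -0.004 ]
```

View pics/w17.png

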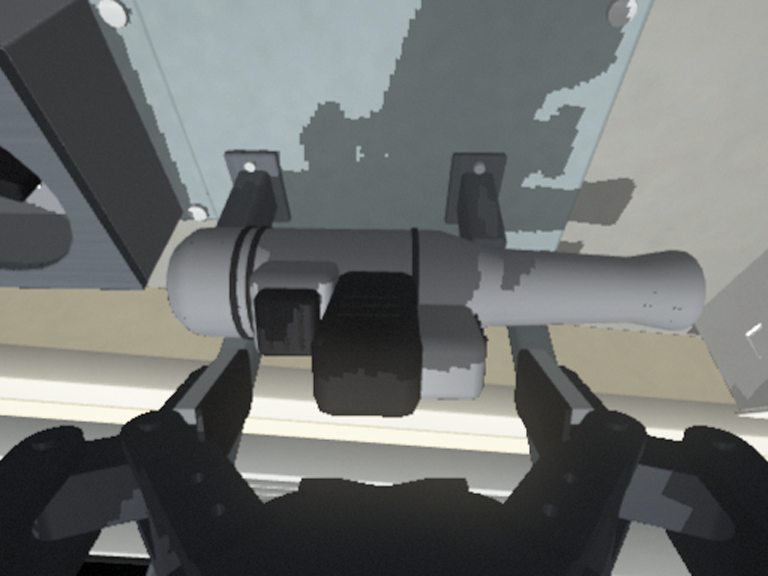

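```bash
cat >> h.py <<'E'
P16=([.4593,.1094,.3165],[-1.529,-.53,-.36]);P17=([.4744,.1116,.2931],[-1.526,-.537,-.366])
E
python3 - <<'E'
from h import *
c2=wcam(*P14);c3=wcam(*P15);c4=wcam(*P16);c5=wcam(*P17)
obs=[(c2,(395.5,167.4)),(c3,(372.8,293)),(c4,(374,338)),(c5,(366.5,367))]
from scipy.optimize import least_squares
f=lambda x:np.concatenate([proj(c,x)-np.array(u15(*u)) for c,u in obs])
r=least_squares(f,[.556,.111,.161]);print(r.x,r.fun.round(1))
for G in (r.x,np.array([.5565,.1112,.161])):
  for c in (c4,c5):
    print([((proj(c,G+i*.015*gx+j*.017*sy)+.5)*1.5-.5).round(0) for i,j in((1,1),(1,-1),(-1,1),(-1,-1))])
E
```

```text
[0.558844   0.11133433 0.15775564] [-0.3  0.8 -0.2 -1.5  0.  -0.   0.3  0.7]
[array([418., 374.]), array([331., 372.]), array([420., 302.]), array([328., 300.])]
[array([419., 410.]), array([316., 407.]), array([422., 326.]), array([311., 324.])]
[array([419., 379.]), array([329., 376.]), array([421., 305.]), array([327., 303.])]
[array([420., 416.]), array([314., 413.]), array([423., 330.]), array([309., 328.])]
```

Request:
move_arm:
  motion:
    - {"x": -0.01,"y": 0.025,"z": -0.004,"yaw": 0,"fingers": 0}
    - {"x": 0,"y": 0.025,"z": 0,"yaw": 0,"fingers": 0}
    - {"x": 0,"y": 0,"z": 0,"yaw": 0,"fingers": 0}

```text
time_s: 16.75
ee_pos: [0.4796, 0.1111, 0.2818]
tcp_rot: [-1.524, -0.541, -0.37]
ft_force: [-0.3, -0.1, -0.6]
width: 0.0852
```

```bash
python3 st.py w18.png .5634 .1145 .1484
```

```text
[[ 0.83   0.548 -0.102]
 [ 0.103  0.028  0.994]
 [ 0.548 -0.836 -0.033]] [0.4796 0.1111 0.2818] [-0.347  0.324  0.009  2.261  1.601  0.154 -0.213] 16.75 0.0852 [-0.3 -0.1 -0.6]
jaw ang 95.84779333568959 grasp [0.5646 0.1155 0.1523]
tool delta [-0.0032  0.0026 -0.0007] units [-0.0106  0.0085 -0.0024]
```

View pics/w18.png

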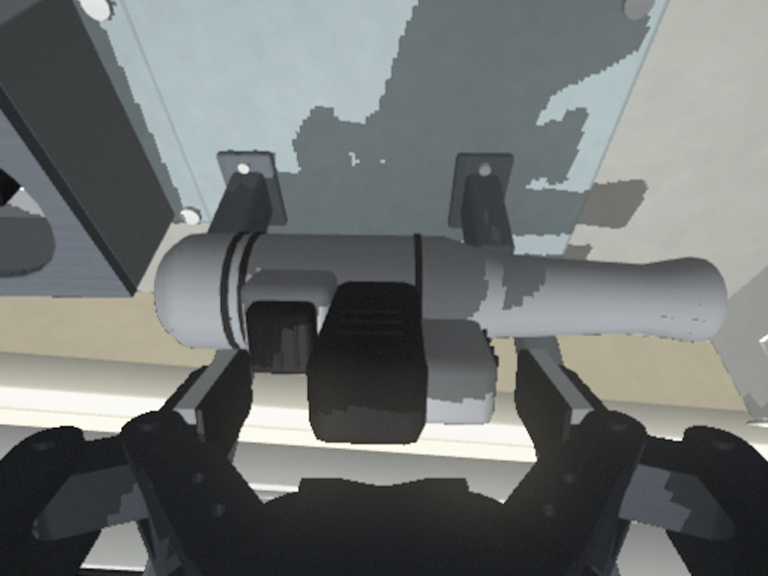

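Request:
move_arm:
  motion:
    - {"x": -0.01,"y": 0.005,"z": -0.002,"yaw": 0,"fingers": 0.3}
    - {"x": 0,"y": 0,"z": 0,"yaw": 0,"fingers": 0.4}
    - {"x": 0,"y": 0,"z": 0,"yaw": 0,"fingers": 0.525}
    - {"x": 0,"y": 0,"z": 0,"yaw": 0,"fingers": 0.525}
    - {"x": 0,"y": 0,"z": 0,"yaw": 0,"fingers": 0.525}

```text
time_s: 17.3
ee_pos: [0.4771, 0.1097, 0.2814]
tcp_rot: [-1.525, -0.542, -0.374]
ft_force: [3.6, 2.4, -6.0]
width: 0.0406
```

```bash
python3 st.py w19.png .5634 .1145 .1484
```

```text
[[ 0.829  0.55  -0.1  ]
 [ 0.102  0.026  0.994]
 [ 0.55  -0.834 -0.034]] [0.4771 0.1097 0.2814] [-3.370e-01  3.210e-01 -2.000e-03  2.268e+00  1.641e+00  1.600e-01
 -2.540e-01] 17.3 0.0406 [ 3.6  2.4 -6. ]
jaw ang 95.7236493144397 grasp [0.5624 0.1138 0.1521]
tool delta [-0.0011  0.0037  0.0007] units [-0.0037  0.0122  0.0024]
```

View pics/w19.png

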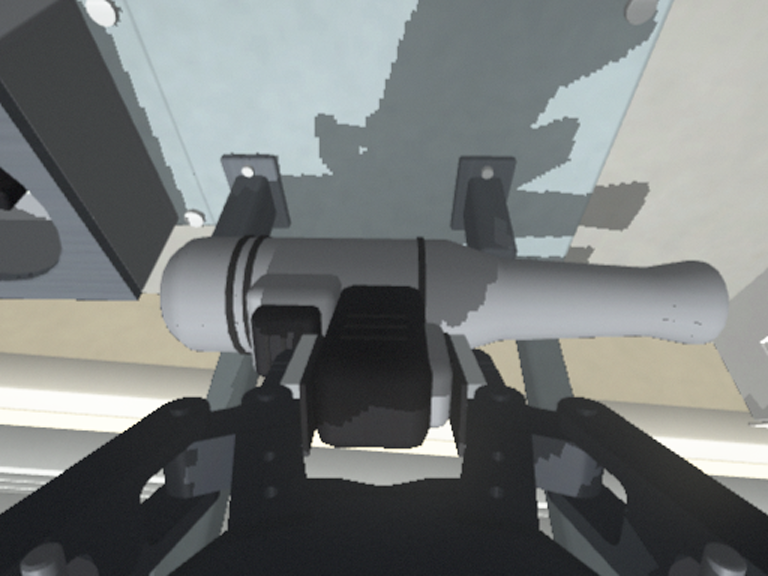

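Request:
move_arm:
  motion:
    - {"x": 0,"y": 0.02,"z": 0.002,"yaw": 0,"fingers": 0.53}
    - {"x": 0,"y": 0.02,"z": 0,"yaw": 0,"fingers": 0.53}
    - {"x": 0,"y": 0,"z": 0,"yaw": 0,"fingers": 0.53}

```text
time_s: 17.65
ee_pos: [0.4829, 0.1103, 0.2727]
tcp_rot: [-1.525, -0.542, -0.377]
ft_force: [4.3, 0.6, -6.7]
width: 0.0401
```

```bash
python3 st.py w20.png .5634 .1145 .1484
```

```text
[[ 0.828  0.553 -0.098]
 [ 0.101  0.025  0.995]
 [ 0.552 -0.833 -0.035]] [0.4829 0.1103 0.2727] [-0.306  0.348 -0.035  2.258  1.754  0.173 -0.363] 17.65 0.0401 [ 4.3  0.6 -6.7]
jaw ang 95.60501388891696 grasp [0.5686 0.1142 0.1436]
tool delta [-0.0016 -0.0069  0.0007] units [-0.0054 -0.0229  0.0022]
```

View pics/w20.png

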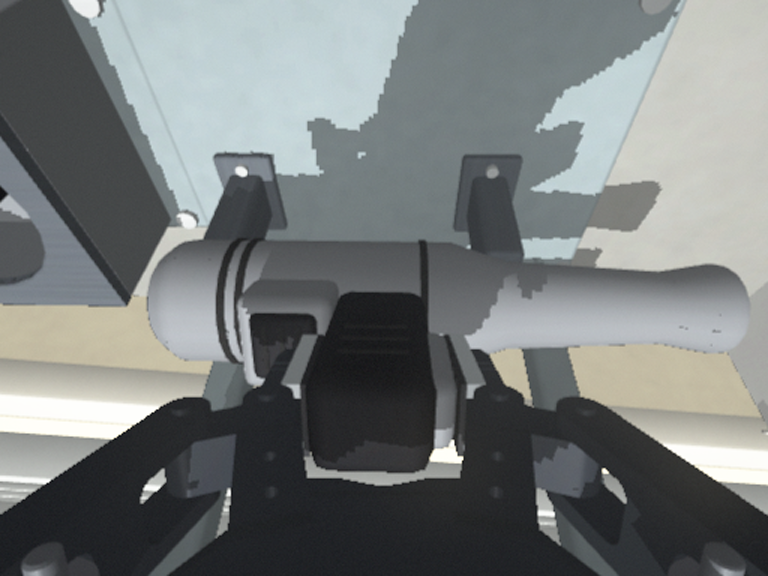

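Request:
move_arm:
  motion:
    - {"x": 0,"y": 0.015,"z": 0.002,"yaw": 0,"fingers": 0.53}
    - {"x": 0,"y": 0.01,"z": 0,"yaw": 0,"fingers": 0.53}
    - {"x": 0,"y": 0,"z": 0,"yaw": 0,"fingers": 0.53}

```text
time_s: 18.0
ee_pos: [0.4827, 0.1106, 0.2709]
tcp_rot: [-1.526, -0.546, -0.384]
ft_force: [4.4, -0.6, -8.2]
width: 0.0403
```

```bash
python3 st.py w21.png .5634 .1145 .1484
```

```text
[[ 0.824  0.558 -0.095]
 [ 0.099  0.023  0.995]
 [ 0.558 -0.829 -0.036]] [0.4827 0.1106 0.2709] [-0.286  0.354 -0.06   2.259  1.806  0.189 -0.415] 18.0 0.0403 [ 4.4 -0.6 -8.2]
jaw ang 95.45595311628526 grasp [0.5692 0.1142 0.1423]
tool delta [-0.0014 -0.0083  0.0006] units [-0.0046 -0.0276  0.0021]
```

View pics/w21.png

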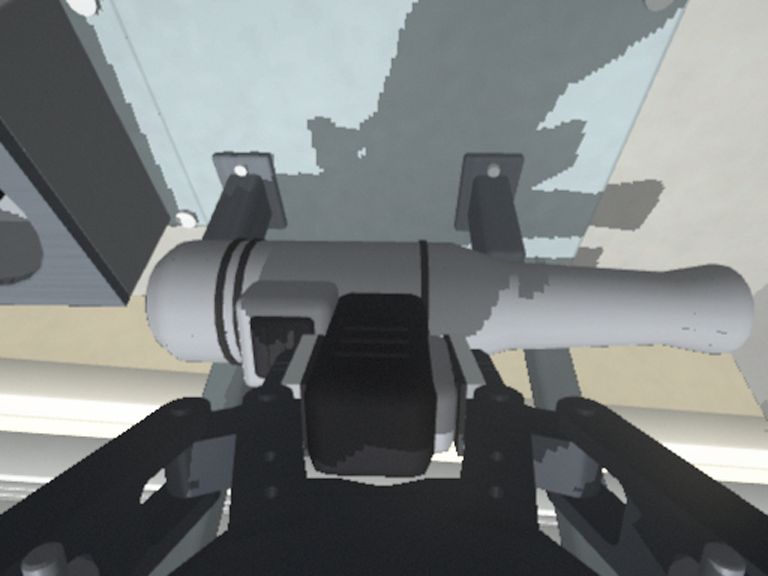

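Run:
```python
import cv2,numpy as np
o=[]
for n in ("w18","w19","w21"):
    a=cv2.imread(f"pics/{n}.png")[260:460,210:500]
    a=np.clip(a.astype(float)*1.8,0,255).astype(np.uint8)
    o.append(cv2.resize(a,None,fx=1.35,fy=1.35,interpolation=cv2.INTER_CUBIC))
r1=np.hstack(o[:2]);r2=np.hstack([o[2],np.zeros_like(o[2])])
cv2.imwrite("pics/cmp.png",np.vstack([r1,r2]))
```

```text
(no output)
```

View pics/cmp.png

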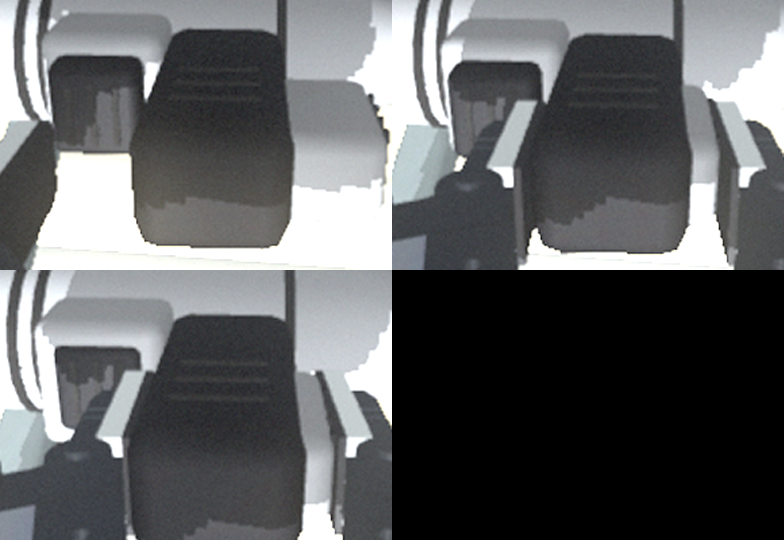

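Run:
```python
from h import *
R,p,s=tool();c=wcam(p,s["tcp_rot"])
print(s["time_s"],s["ft_force"])
c18=wcam([.4796,.1111,.2818],[-1.524,-.541,-.37])
for G in (np.array([.5565,.1112,.161]),np.array([.558,.1112,.159])):
  print("w18 rest",[((proj(c18,G-.033*sy-.036*g+i*.013*gx+j*.012*sy)+.5)*1.5-.5).round(0) for i,j in((-1,-1),(-1,1),(1,-1),(1,1))])
  for t in (0,.003,.006,.009):
    print(t,[((proj(c,G-.033*sy-(.036+t)*g+i*.013*gx+j*.012*sy)+.5)*1.5-.5).round(0) for i,j in((-1,-1),(-1,1),(1,-1),(1,1))])
```

```text
18.05 [-10.33902419  -2.43243965  11.45572976]
w18 rest [array([246., 304.]), array([314., 305.]), array([253., 369.]), array([317., 370.])]
0 [array([241., 320.]), array([313., 321.]), array([249., 387.]), array([317., 389.])]
0.003 [array([244., 316.]), array([315., 317.]), array([252., 383.]), array([319., 384.])]
0.006 [array([247., 312.]), array([317., 313.]), array([254., 378.]), array([320., 380.])]
0.009 [array([250., 309.]), array([318., 310.]), array([257., 374.]), array([322., 375.])]
w18 rest [array([248., 302.]), array([315., 303.]), array([255., 366.]), array([318., 368.])]
0 [array([243., 317.]), array([314., 319.]), array([251., 384.]), array([318., 386.])]
0.003 [array([246., 314.]), array([316., 315.]), array([253., 380.]), array([319., 381.])]
0.006 [array([249., 310.]), array([317., 311.]), array([256., 375.]), array([321., 377.])]
0.009 [array([252., 307.]), array([319., 308.]), array([258., 371.]), array([322., 372.])]
```

Request:
move_arm:
  motion:
    - {"x": 0,"y": 0.015,"z": 0,"yaw": 0,"fingers": 0.54}
    - {"x": 0,"y": 0.015,"z": 0,"yaw": 0,"fingers": 0.54}

```text
time_s: 18.35
ee_pos: [0.4827, 0.1105, 0.2688]
tcp_rot: [-1.525, -0.551, -0.392]
ft_force: [-67.0, -7.7, 82.6]
width: 0.0395
```

```bash
python3 st.py w22.png .5634 .1145 .1484
```

```text
[[ 0.82   0.565 -0.093]
 [ 0.098  0.022  0.995]
 [ 0.565 -0.825 -0.037]] [0.4827 0.1105 0.2688] [-0.26   0.36  -0.09   2.261  1.863  0.207 -0.469] 18.35 0.0395 [-67.   -7.7  82.6]
jaw ang 95.33305519178491 grasp [0.5703 0.1139 0.141 ]
tool delta [-0.0014 -0.01    0.001 ] units [-0.0047 -0.0333  0.0032]
```

Request:
move_arm:
  motion:
    - {"x": 0,"y": 0.002,"z": 0,"yaw": 0,"fingers": 0.53}

```text
time_s: 18.5
ee_pos: [0.4813, 0.1106, 0.2699]
tcp_rot: [-1.524, -0.553, -0.393]
ft_force: [5.0, 0.3, -8.8]
width: 0.0398
```

```bash
python3 st.py - .5634 .1145 .1484 | tail -2; python3 -c "
from h import *
R,p,s=tool();print((R.T@s['ft_force']).round(1),s['time_s'])"
```

```text
jaw ang 95.36018631421526 grasp [0.5692 0.1141 0.1422]
tool delta [-0.0012 -0.0084  0.0007] units [-0.004  -0.0279  0.0023]
[-0.8 10.1  0.1] 18.5
```

Request:
move_arm:
  motion:
    - {"x": 0,"y": 0.007,"z": 0,"yaw": 0,"fingers": 0.51}

```text
time_s: 18.6
ee_pos: [0.4815, 0.1112, 0.2693]
tcp_rot: [-1.523, -0.554, -0.393]
ft_force: [-14.5, -0.4, 16.4]
width: 0.0418
```

```bash
python3 st.py - .5634 .1145 .1484 | tail -2; python3 -c "
from h import *
R,p,s=tool();print((R.T@s['ft_force']).round(1),s['time_s'])"
```

```text
jaw ang 95.43978227740286 grasp [0.5695 0.115  0.1417]
tool delta [-0.0012 -0.009  -0.0001] units [-0.004  -0.0298 -0.0005]
[ -2.5 -21.7   0.4] 18.6
```

Request:
move_arm:
  motion:
    - {"x": 0,"y": 0.006,"z": 0,"yaw": 0,"fingers": 0.47}

```text
time_s: 18.7
ee_pos: [0.4816, 0.1124, 0.2687]
tcp_rot: [-1.52, -0.556, -0.392]
ft_force: [-16.1, -0.8, 17.9]
width: 0.0455
```

```bash
python3 st.py - .5634 .1145 .1484 | tail -2; python3 -c "
from h import *
R,p,s=tool();print((R.T@s['ft_force']).round(1),s['time_s'],s['width'])"
```

```text
jaw ang 95.59134086287453 grasp [0.5696 0.1167 0.1412]
tool delta [-0.0012 -0.0095 -0.0018] units [-0.0039 -0.0318 -0.0061]
[ -3.1 -23.9   0.2] 18.7 0.04549815287332683
```

Request:
move_arm:
  motion:
    - {"x": 0,"y": 0.006,"z": -0.003,"yaw": 0,"fingers": 0.43}

```text
time_s: 18.8
ee_pos: [0.4819, 0.113, 0.268]
tcp_rot: [-1.517, -0.559, -0.39]
ft_force: [-17.9, 0.5, 20.0]
width: 0.0488
```

Request:
move_arm:
  motion:
    - {"x": 0,"y": 0.006,"z": -0.003,"yaw": 0,"fingers": 0.39}

```text
time_s: 18.9
ee_pos: [0.4821, 0.1136, 0.2675]
tcp_rot: [-1.514, -0.561, -0.389]
ft_force: [-19.9, 0.0, 23.5]
width: 0.0522
```

```bash
python3 st.py w23.png .5634 .1145 .1484 | tail -2; python3 -c "
from h import *
R,p,s=tool();print((R.T@s['ft_force']).round(1),s['time_s'],s['width'])"
```

```text
jaw ang 95.96129933754496 grasp [0.5703 0.1189 0.1401]
tool delta [-0.0013 -0.0109 -0.004 ] units [-0.0045 -0.0362 -0.0132]
[ -1.5 -25.3   3.3] 18.95 0.05193502643730138
```

View pics/w23.png

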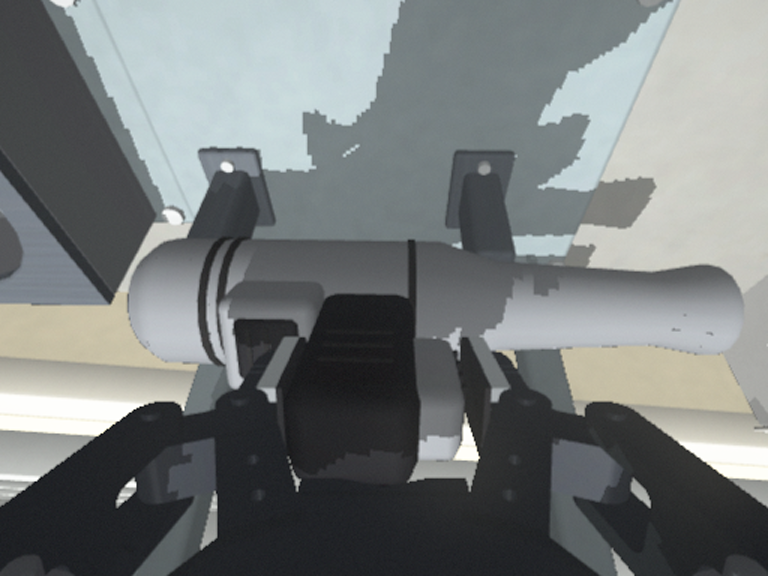

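Request:
move_arm:
  motion:
    - {"x": 0,"y": 0,"z": 0,"yaw": 0,"fingers": 0.3}
    - {"x": 0,"y": -0.01,"z": 0,"yaw": 0,"fingers": 0.2}
    - {"x": 0,"y": -0.015,"z": 0,"yaw": 0,"fingers": 0.1}
    - {"x": 0,"y": -0.02,"z": 0,"yaw": 0,"fingers": 0}

```text
time_s: 19.35
ee_pos: [0.4749, 0.1141, 0.2795]
tcp_rot: [-1.514, -0.563, -0.388]
ft_force: [0.5, 0.4, -0.7]
width: 0.0853
```

```bash
python3 st.py w24.png .5634 .1145 .1484; python3 -c "
from h import *
R,p,s=tool();print((R.T@s['ft_force']).round(1),s['time_s'],s['width'])"
```

```text
[[ 0.815  0.57  -0.106]
 [ 0.104  0.035  0.994]
 [ 0.57  -0.821 -0.031]] [0.4749 0.1141 0.2795] [-0.274  0.328 -0.086  2.273  1.816  0.195 -0.424] 19.35 0.0853 [ 0.5  0.4 -0.7]
jaw ang 96.06913080589715 grasp [0.5632 0.1196 0.1522]
tool delta [-0.0025  0.0031 -0.005 ] units [-0.0085  0.0103 -0.0165]
[ 0.5 -0.3  0.2] 19.4 0.08520980442315451
```

View pics/w24.png

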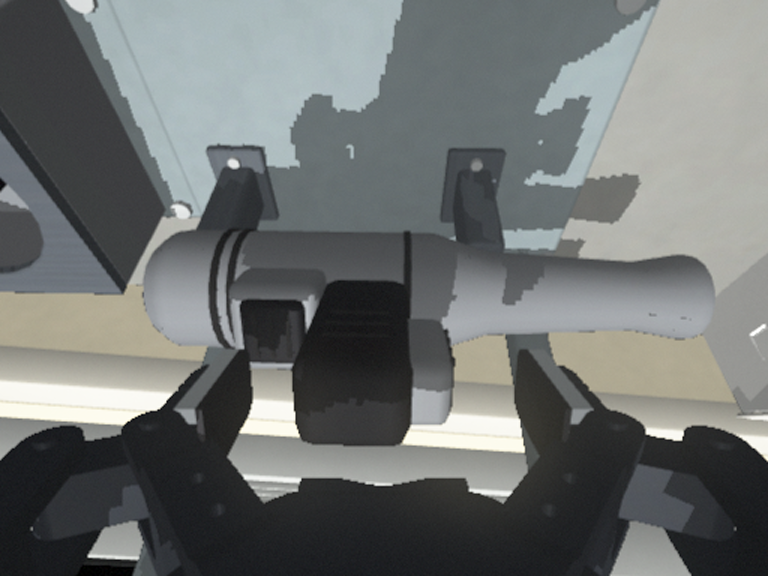

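Request:
move_arm:
  motion:
    - {"x": 0,"y": -0.05,"z": -0.01,"yaw": 0,"fingers": 0}
    - {"x": 0,"y": -0.06,"z": 0,"yaw": 0,"fingers": 0}
    - {"x": 0,"y": -0.08,"z": 0,"yaw": 0,"fingers": 0}
    - {"x": 0,"y": -0.08,"z": 0,"yaw": 0,"fingers": 0}
    - {"x": 0,"y": 0,"z": 0,"yaw": 0,"fingers": 0}

```text
time_s: 19.9
ee_pos: [0.4309, 0.108, 0.3456]
tcp_rot: [-1.516, -0.562, -0.389]
ft_force: [0.3, 0.2, 0.4]
width: 0.0854
```

```bash
python3 st.py w25.png; python3 -c "
from h import *
save(cam('side'),'s5.png')
c=cam('top');save(c,'t5.png')"
```

```text
[[ 0.815  0.57  -0.104]
 [ 0.103  0.033  0.994]
 [ 0.57  -0.821 -0.032]] [0.4309 0.108  0.3456] [-0.278  0.124 -0.105  2.322  1.051  0.224  0.325] 19.9 0.0854 [0.3 0.2 0.4]
jaw ang 95.95290806135006 grasp [0.5192 0.1131 0.2183]
```

View pics/w25.png

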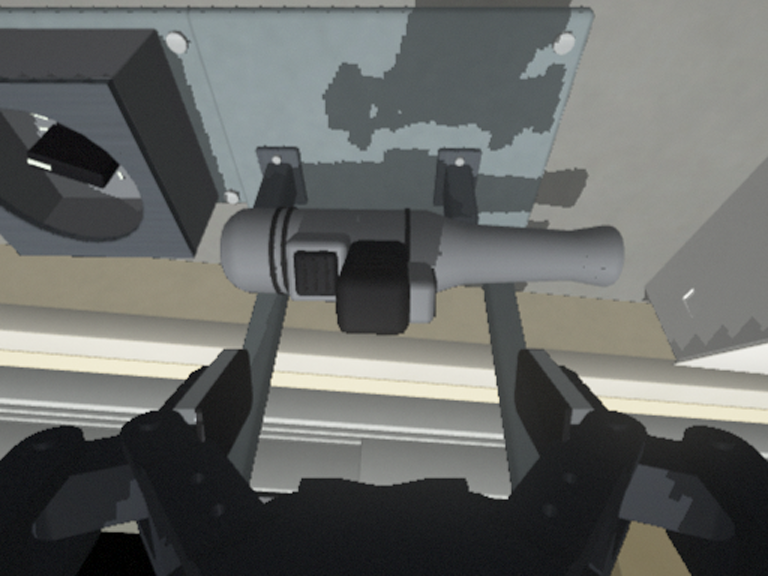

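View pics/s5.png

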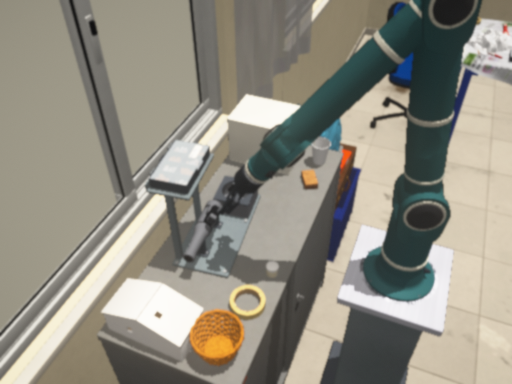

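```bash
python3 -c "
from bench import workorder
print(workorder.job_done())"
```

```text
the job is handed in; nothing more can be done
None
```

The job is handed in at about 20 s of the 69 s. By the camera pictures, the blower is locked on at full speed. The interface gives no joint values for the knob, trigger or button, so these checks are visual estimates.

- **Knob:** I turned the speed knob clockwise until the wrist torque rose to about 1.2 N m, against 0.06 N m of friction. The last picture before hand-in still shows the pointer at the large white tick.
- **Squeeze and press:** I squeezed the trigger to a finger opening of about 40 mm, and the pictures show the button pressed to about 8–9 mm.
- **Lock:** I eased the fingers out while still pushing on the button with about 25 N. The trigger stayed at about 8 mm with a clear gap to the finger, and the button stayed recessed after I let go. The gripper was about 8 cm clear at hand-in.
- **Other objects:** in the last side and wrist pictures, the model house, tape roll, paint pot and paper cup stand where they were. I did not measure their positions.

Three things came close or disagreed:
- **Wrist force:** one press row peaked at about 107 N, below the 120 N limit but more than I intended.
- **Joint 6:** it read 1.841 rad against its listed 1.84 limit while I used that stop to tilt the tool. I don't know whether that counts as passing the range.
- **Grip height:** my estimates differed by up to about 10 mm between views, so I relied on the latest wrist pictures and contact forces instead.

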